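Stack the delivery cartons and aim the hand scanner at the top label

TASK

Check in the small delivery: leave the large carton where it stands, stack the medium carton squarely on its middle and then the small one, label up, squarely on the middle of that, all lengthwise alike, and let go of the column. Then draw the stick scanner out of its desk stand, turn it to a slant of about 45 degrees with its nose down and pointed at the middle of the top carton's label from about 10 cm away, and finish while still holding it there, raised and still, touching neither stand nor cartons. Do not knock over or push away the vial, the tablet bottle or the little paper cup.

Things in the scene. Friction and masses are not known exactly. Their poses are not given: they have to be found in the camera images.
- carton_large: Largest of three closed brown cardboard cartons, 125 x 80 x 50 mm high, about 0.4 kg; it stands loose on the worktop and is the foot of the column. Origin: centre of its underside; x along its 125 mm length, y along its 80 mm width, z up (top at z = 50 mm).
- carton_medium: Middle-sized closed brown cardboard carton, 100 x 58 x 45 mm high, about 0.16 kg, flat on the worktop. Origin: centre of its underside; x along its 100 mm length, y along its 58 mm width (grasp across this), z up.
- carton_small: Smallest closed brown cardboard carton, 80 x 48 x 35 mm high, about 0.1 kg, flat on the worktop, a white label with black bars on its top. Origin: centre of its underside; x along its 80 mm length, y along its 48 mm width (grasp across this), z up.
- scan_label (a point): Middle of the white label (44 x 28 mm) on the top face of the small carton, 35 mm above that carton's origin; axes as the carton's.
- stand: Fixed desk stand: black foot plate 100 x 90 x 8 mm with a grey upright oblong sleeve on its middle (outside 48 mm along x, 40 mm along y, mouth 65 mm above the worktop; bore 36 x 28 mm, floor 8 mm above the worktop). Origin: centre of its underside; z up.
- scanner: Grey stick-shaped hand scanner, a straight bar of rounded oblong section 32 mm (x) by 24 mm (y), 170 mm long, about 0.14 kg, centre of mass at mid-length. It stands loose in the stand's sleeve, nose (black window) down on the sleeve floor, its lower 57 mm inside, 113 mm standing out. Origin: middle of the nose face; z runs along the bar from nose to tail, so the scanner looks along -z; y is across the 24 mm thickness (grasp across this).
- scanner_tail (a point): Middle of the scanner's tail end, 170 mm from the nose along its z; axes as the scanner's.
- vial_3: Open amber vial with tablets, 35 mm across, 82 mm high, standing loose; a bystander. Origin: centre of its underside.
- pill_bottle: White tablet bottle with screw cap, 48 mm across, 88 mm high, standing loose; a bystander. Origin: centre of its underside.
- dose_cup_07: Small pleated paper dose cup, 38 mm across, 29 mm high, standing loose; a bystander. Origin: centre of its underside.
Not all that is in view belongs to the job. Of the things that look like the scanner, the middle-sized one is meant.

How it is judged:
On the way, in this order (a step that is already met when the one before it is completed fails the run):
1. the medium carton rests squarely on the large one, let go (x of carton_medium in the frame of carton_large between -0.012 and 0.012 m and y of carton_medium in the frame of carton_large between -0.012 and 0.012 m and z of carton_medium in the frame of carton_large between 0.046 and 0.054 m and angle between the x axis of carton_medium and the x axis of carton_large, either way round below 0.14 rad and angle between carton_medium's own z axis and vertical below 0.08 rad and contact force between the fingers and carton_medium below 0.1 N and linear speed of carton_medium below 0.02 m/s), for 0.2 s.
2. the small carton rests squarely on the medium one, let go (x of carton_medium in the frame of carton_large between -0.012 and 0.012 m and y of carton_medium in the frame of carton_large between -0.012 and 0.012 m and z of carton_medium in the frame of carton_large between 0.046 and 0.054 m and angle between the x axis of carton_medium and the x axis of carton_large, either way round below 0.14 rad and angle between each of carton_medium, carton_small's own z axis and vertical below 0.08 rad and x of carton_small in the frame of carton_medium between -0.012 and 0.012 m and y of carton_small in the frame of carton_medium between -0.012 and 0.012 m and z of carton_small in the frame of carton_medium between 0.041 and 0.049 m and angle between the x axis of carton_small and the x axis of carton_medium, either way round below 0.14 rad and contact force between the fingers and carton_small below 0.1 N and linear speed of carton_small below 0.02 m/s), for 0.2 s.
3. the scanner is drawn out of the stand, held in the fingers (z of scanner in the frame of stand above 0.068 m and contact force between scanner and stand below 0.1 N and contact force between the fingers and scanner above 1 N), for 0.1 s.
At the end, for the whole second after the job is handed in: Each upper carton centred on the one below within 12 mm, parallel within 8 deg, flat, not touched. Fingers hold the scanner still, clear of stand and cartons, nose down over 145 mm high, 30 to 60 deg from upright, label middle 40 to 160 mm ahead of the nose, within 25 mm of its line in x and y (x of carton_medium in the frame of carton_large between -0.012 and 0.012 m and y of carton_medium in the frame of carton_large between -0.012 and 0.012 m and z of carton_medium in the frame of carton_large between 0.046 and 0.054 m and angle between the x axis of carton_medium and the x axis of carton_large, either way round below 0.14 rad and angle between each of carton_medium, carton_small's own z axis and vertical below 0.08 rad and x of carton_small in the frame of carton_medium between -0.012 and 0.012 m and y of carton_small in the frame of carton_medium between -0.012 and 0.012 m and z of carton_small in the frame of carton_medium between 0.041 and 0.049 m and angle between the x axis of carton_small and the x axis of carton_medium, either way round below 0.14 rad and x of scan_label in the frame of scanner between -0.025 and 0.025 m and y of scan_label in the frame of scanner between -0.025 and 0.025 m and z of scan_label in the frame of scanner between -0.16 and -0.04 m and angle between scanner's own z axis and vertical between 0.52 and 1.05 rad and height (world z) of scanner above 0.145 m and contact force between scanner and stand below 0.1 N and contact force between each of scanner, the fingers and carton_small below 0.1 N and contact force between each of scanner, the fingers and carton_medium below 0.1 N and contact force between each of scanner, the fingers and carton_large below 0.1 N and contact force between the fingers and scanner above 1 N and linear speed of scanner below 0.03 m/s and angular speed of scanner below 0.15 rad/s); the arm keeps its last pose, push and grip.
It fails at once if the large carton is shifted more than 3 cm (distance of carton_large from where it was at the start of the episode above 0.03 m).
It fails at once if the vial is knocked over or pushed more than 4 cm (angle between vial_3's own z axis and vertical above 0.6 rad or distance of vial_3 from where it was at the start of the episode above 0.04 m).
It fails at once if the tablet bottle is knocked over or pushed more than 4 cm (angle between pill_bottle's own z axis and vertical above 0.6 rad or distance of pill_bottle from where it was at the start of the episode above 0.04 m).
It fails at once if the paper cup is knocked over or pushed more than 4 cm (angle between dose_cup_07's own z axis and vertical above 0.6 rad or distance of dose_cup_07 from where it was at the start of the episode above 0.04 m).
It also fails if it takes over 70 s, if anything falls off the work surface, if the arm or the gripper's body presses on something with over 40 N, if the wrist force passes 120 N, or if a joint passes its speed limit or range.

ROBOT

A 6-joint arm with a two-finger parallel gripper is mounted at the origin on a cart in front of the work surface, level with it; the furniture and walls round the work are solid. World frame = base frame: x ahead of the robot, y to its left, z up, the work surface at z = 0. Lengths are in m, angles in rad, forces in N, time in s.
With the tool pointing down it reaches from about 0.375 to 0.975 m from the base axis. Payload 3.8 kg.
Tool frame: the origin (TCP) lies midway between the tips of the shut fingers; the grasp point (between the pads) lies 19 mm behind it; z points along the fingers, y is the direction in which the jaws open and shut (so a half turn about z gives the same grasp; the last joint's range is limited). The gripper opens to 85 mm and grips with 20 to 120 N. Pads are 22 mm wide; open, the fingers measure 114 mm over their backs; the gripper's body (76 mm by 85 mm) begins 54 mm behind the grasp point. The pads swing forward as they close: fully open they stand 13 mm farther back than shut.
Start: joints at [1.244, 0.264, 1.604, -0, 1.274, -0.037], TCP at [0.193, 0.647, 0.21] pointing down, gripper open.
Joint ranges: [-2.63, 2.63], [-0.94, 2.18], [0.31, 2.57], [-1.31, 4.45], [0, 2.66], [-2.55, 2.55]. Speed limits (rad/s): [2.57, 2.57, 3.14, 3.14, 3.14, 3.14].

INTERFACE

Orientations are given as [roll, pitch, yaw] about the fixed x, y, z axes, in that order (R = Rz(yaw) Ry(pitch) Rx(roll)).
In Python, from cell import telemetry, imaging, ticket gives the robot as it stands.
- The arm moves only by the tool jog_arm, never from a script. Its argument "commands" is a list of rows, each a list of 7 numbers: the shift along the tool's x, y, z in cm, then the turn, a rotation vector about the tool's x, y, z in rad, then the finger opening in cm, from 0 to 8.54. In form: [[dx, dy, dz, rx, ry, rz, grip], ...]. A call has 1 to 10 rows; each row shifts and turns the commanded pose from where the row before left it, along the tool's axes as they then stand; what a row does not reach is not made up. A row lasts 1/8 s, in which the tool goes at most 62.5 mm and 10.7 degrees, less where a joint would pass 70% of its speed; a pose out of reach is approached as far as the arm can. A call with a gripper value outside its range is refused whole. The fingers move at their own pace and stop on an object; "force" is the grip in N (left out, the last holds). Time passes only in rows, so rows that do not move let the fingers close. It gives the time, the measured TCP pose, the force and the opening at its end, in the units of the state.
- telemetry.state(): the state, without advancing time (a new reading comes with each control period).
- imaging.camera(name): name is "side" or "top"; returns a dict with "img" (480x640x3 uint8, red, green, blue), "K" (3x3 intrinsics, pixels), "k1" (the pictures are not rectified: a ray, as slopes to the right and down, at radius r is drawn at 1 + k1 r^2 times it, then the intrinsics apply), "eye" and "rotation" of the camera in the world. Camera axes: x right, y up, looking along -z (the intrinsics and any distortion apply to the point x, -y, -z); pixel columns grow to the right and rows downward; lengths in m; the calibration is good to about 2 mm. A picture is of the moment at which its call begins. There is no depth.
- ticket.finish_job(): hands the job in, once; it reports no verdict.
The state is a dict: "time_s": time; "joint_positions": joint angles; "qd": joint speeds; "joint_efforts": joint torques, N m; "tool_pos": TCP position; "eef_rot": TCP orientation; "force": force on the tool from outside, world axes, zero at the start; "ft_torque": the same for the moment, N m; "finger_gap": finger opening in m.
Only numpy, scipy, OpenCV 4.12 (cv2) and the standard library are available. Lean on these libraries where they do the work, as an engineer would, in place of code of your own. Each camera call takes 0.05 s, during which the arm holds its last target.

## Working session

There is one attempt and no reset: what is moved stays moved. The work goes in short steps, Python scripts to look and compute and a tool call to move; the robot and the scene stay as the last step left them, time stands still between calls to the robot, and variables do not carry over. Pictures are saved under pics/ and viewed, and the job is handed in when it is done.

Besides the shell and the picture viewer there is one more tool, called as name(argument=value, ...), one argument or row to a line, values as JSON. jog_arm: Moves the arm, as the interface text tells. Its arguments: {"type":"object","properties":{"commands":{"type":"array"},"force":{"type":"number"}},"required":["commands"]}

```bash
ls; mkdir -p pics; python3 - <<'E'
from cell import telemetry, imaging, ticket
import cv2
print(telemetry.state())
for n in("top","side"):
    c=imaging.camera(n)
    cv2.imwrite(f"pics/{n}0.png",c["img"][:,:,::-1])
    print(n,c["K"],c["k1"],c["eye"],c["rotation"])
E
```

```text
pics
{'time_s': 0.0, 'joint_positions': array([ 1.24408005e+00,  2.64782515e-01,  1.60539321e+00, -3.32892846e-06,
        1.27369452e+00, -3.68767175e-02]), 'qd': array([-0.00135555, -0.00220618, -0.00156688, -0.00075532, -0.00143021,
       -0.00082209]), 'joint_efforts': array([ 2.13794388e-03, -5.15103507e+01, -3.67323446e+01, -6.08794176e-05,
        1.29722140e-02, -2.68772362e-05]), 'tool_pos': array([0.19264908, 0.64610338, 0.20913192]), 'eef_rot': array([-3.13931649e+00, -8.07924541e-05,  2.85175399e+00]), 'force': array([ 0.02703184,  0.43628839, -0.23842474]), 'ft_torque': array([-0.00842115,  0.04870625,  0.00088986]), 'finger_gap': 0.08514225758517065}
top [[564.73989536   0.         325.03743902]
 [  0.         564.73989536 247.9190446 ]
 [  0.           0.           1.        ]] -0.030301832100609855 [0.23253001 0.104179   1.47638698] [ 0.17795485 -0.01929668 -1.54211716]
side [[508.86163476   0.         312.0623563 ]
 [  0.         508.86163476 239.16437496]
 [  0.           0.           1.        ]] -0.02628223906215878 [0.49370444 1.09450487 0.59688652] [1.13992257 0.00505348 3.09831213]
```

View pics/top0.png

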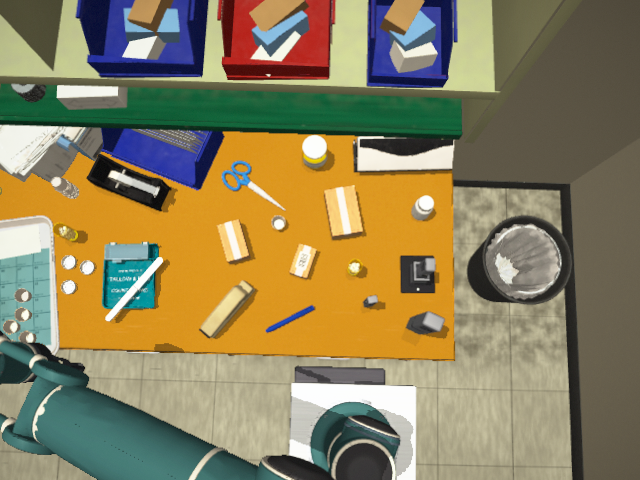

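View pics/side0.png

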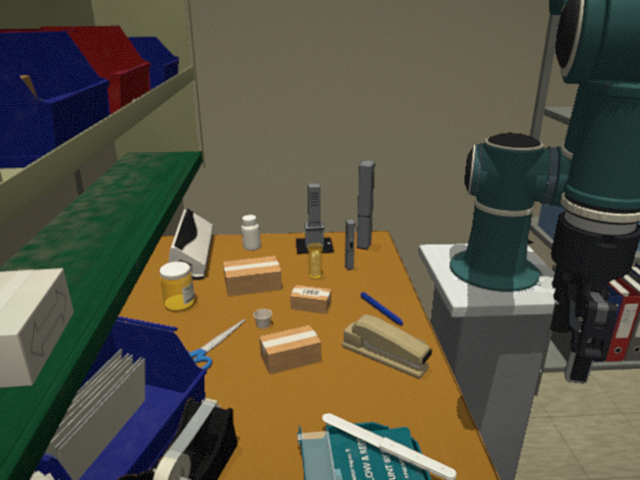

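```bash
cat > h.py <<'E'
import numpy as np, cv2
from scipy.spatial.transform import Rotation as Ro
from cell import telemetry, imaging, ticket
def RM(r): return Ro.from_euler('xyz',r).as_matrix()
def rays(c,px):
    p=cv2.undistortPoints(np.array(px,float).reshape(-1,1,2),c["K"],np.array([c["k1"],0,0,0.])).reshape(-1,2)
    d=np.c_[p[:,0],-p[:,1],-np.ones(len(p))]
    return d@RM(c["rotation"]).T
def plane(c,px,z):
    d=rays(c,px); e=np.array(c["eye"]); t=(z-e[2])/d[:,2]
    return e+d*t[:,None]
def proj(c,P):
    q=(np.array(P,float).reshape(-1,3)-np.array(c["eye"]))@RM(c["rotation"]); q=q*[1,-1,-1]
    return cv2.projectPoints(q.reshape(-1,1,3),np.zeros(3),np.zeros(3),c["K"],np.array([c["k1"],0,0,0.]))[0].reshape(-1,2)
def two(c1,p1,c2,p2):
    d1=rays(c1,[p1])[0];d2=rays(c2,[p2])[0];e1=np.array(c1["eye"]);e2=np.array(c2["eye"])
    s=np.linalg.lstsq(np.c_[d1,-d2],e2-e1,rcond=None)[0]
    a=e1+s[0]*d1;b=e2+s[1]*d2
    return (a+b)/2,np.linalg.norm(a-b)
def crop(c,x0,y0,w,h,s,name):
    cv2.imwrite(name,cv2.resize(c["img"][y0:y0+h,x0:x0+w,::-1],None,fx=s,fy=s,interpolation=cv2.INTER_CUBIC))
E
python3 - <<'E'
from h import *
import pickle
t=imaging.camera("top");s=imaging.camera("side")
pickle.dump((t,s),open("c0.pkl","wb"))
crop(t,200,170,260,180,3,"pics/tc.png")
crop(s,220,150,180,230,2.6,"pics/sc.png")
for n,p,z in [("L",(344,211),.05),("M",(233,241),.045),("S",(304,261),.035),("stand",(418,273),0),("vial",(355,267),.08),("bot",(424,205),.08),("cup",(279,222),.03),("basecentre",(365,460),0),("tableedge",(450,355),0),("shelf",(300,130),0)]:
    print(n,plane(t,[p],z).round(3))
hsv=cv2.cvtColor(t["img"],cv2.COLOR_RGB2HSV)
for p in [(332,200),(344,220),(355,225),(228,235),(300,250),(260,300),(310,255),(245,240)]:print(p,hsv[p[1],p[0]],t["img"][p[1],p[0]])
E
```

```text
L [[0.589 0.038 0.05 ]]
M [[0.501 0.321 0.045]]
S [[0.456 0.137 0.035]]
stand [[ 0.439 -0.165  0.   ]]
vial [[0.438 0.008 0.08 ]]
bot [[ 0.604 -0.166  0.08 ]]
cup [[0.559 0.206 0.03 ]]
basecentre [[-0.037 -0.032  0.   ]]
tableedge [[ 0.228 -0.248  0.   ]]
shelf [[0.827 0.162 0.   ]]
(332, 200) [ 21 129 250] [250 211 124]
(344, 220) [ 20   9 253] [253 250 244]
(355, 225) [ 21 128 251] [251 213 125]
(228, 235) [ 20  21 252] [252 245 231]
(300, 250) [ 21 119 251] [251 216 134]
(260, 300) [ 19 225 220] [220 149  26]
(310, 255) [ 22  46 252] [252 240 207]
(245, 240) [ 17 164 107] [107  76  38]
```

View pics/tc.png

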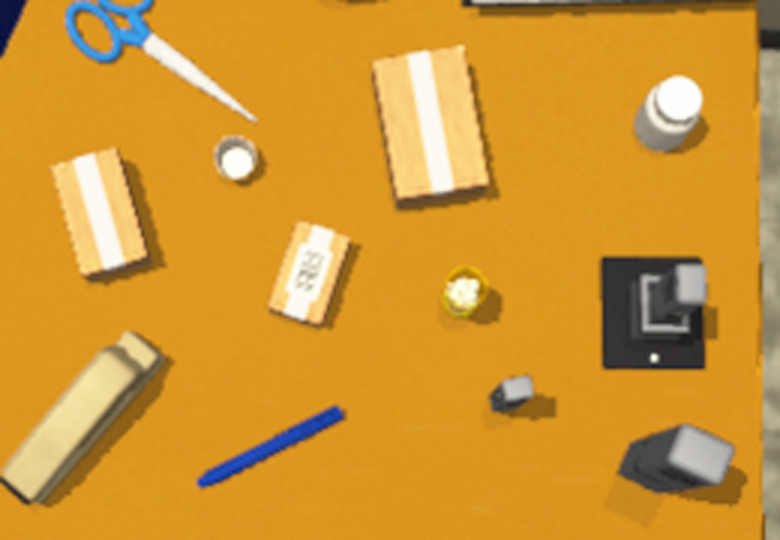

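View pics/sc.png

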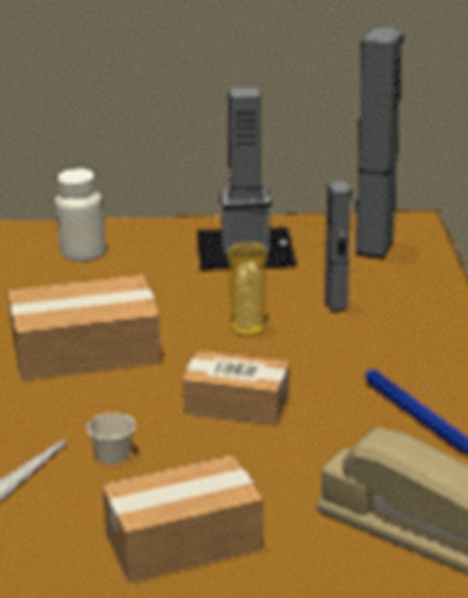

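```bash
cat >> h.py <<'E'
def carton(c,box,z,dbg=None):
    x0,y0,w,h=box
    k=cv2.cvtColor(c["img"],cv2.COLOR_RGB2HSV)[y0:y0+h,x0:x0+w]
    m=((k[...,2]>225)&(k[...,1]<165)).astype(np.uint8)*255
    m=cv2.morphologyEx(m,cv2.MORPH_CLOSE,np.ones((5,5),np.uint8))
    m=cv2.morphologyEx(m,cv2.MORPH_OPEN,np.ones((3,3),np.uint8))
    if dbg: cv2.imwrite(dbg,m)
    cs=cv2.findContours(m,cv2.RETR_EXTERNAL,cv2.CHAIN_APPROX_NONE)[0]
    q=max(cs,key=cv2.contourArea).reshape(-1,2)+[x0,y0]
    P=plane(c,q,z)[:,:2]
    (cx,cy),(a,b),ang=cv2.minAreaRect((P*1000).astype(np.float32))
    if a<b: a,b=b,a; ang+=90
    M=cv2.moments((P*1000).astype(np.float32).reshape(-1,1,2))
    return np.array([cx,cy])/1000,(a,b),(ang+90)%180-90,np.array([M['m10'],M['m01']])/M['m00']/1000
E
python3 - <<'E'
from h import *
import pickle
t,s=pickle.load(open("c0.pkl","rb"))
for n,b,z in [("L",(315,175,60,75),.05),("M",(210,210,50,65),.045),("S",(280,235,50,60),.035)]:
    print(n,carton(t,b,z))
g=cv2.cvtColor(t["img"],cv2.COLOR_RGB2GRAY)
# stand plate
x0,y0,w,h=390,240,60,60
m=(g[y0:y0+h,x0:x0+w]<60).astype(np.uint8)*255
cs=cv2.findContours(m,cv2.RETR_EXTERNAL,cv2.CHAIN_APPROX_NONE)[0]
q=max(cs,key=cv2.contourArea).reshape(-1,2)+[x0,y0]
P=plane(t,q,.008)[:,:2]*1000
print("plate",cv2.minAreaRect(P.astype(np.float32)))
crop(t,395,245,50,60,10,"pics/stand.png")
crop(s,290,175,60,85,7,"pics/stands.png")
E
```

```text
L (array([0.59289166, 0.04007215]), (126.44359588623047, 79.13019561767578), 11.08708381652832, array([0.59261879, 0.03983705]))
M (array([0.50475864, 0.32359299]), (101.12101745605469, 57.88121032714844), 19.032665252685547, array([0.50447773, 0.32351591]))
S (array([0.45973819, 0.14145114]), (80.98471069335938, 47.81468963623047), -17.889373779296875, array([0.45951065, 0.14123269]))
plate ((435.77850341796875, -160.76226806640625), (95.54755401611328, 87.35444641113281), 1.7096208333969116)
```

View pics/stand.png

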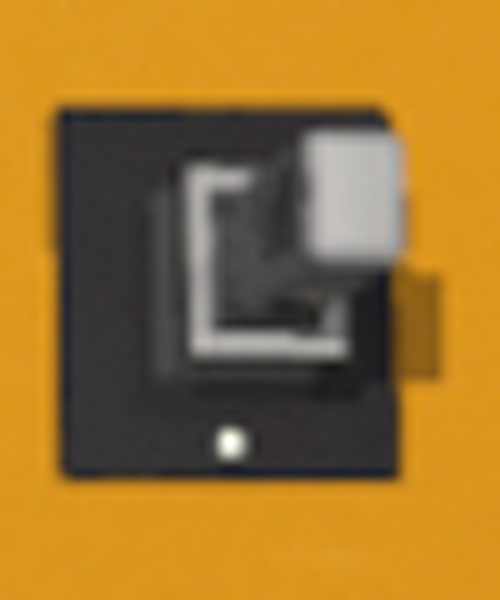

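View pics/stands.png

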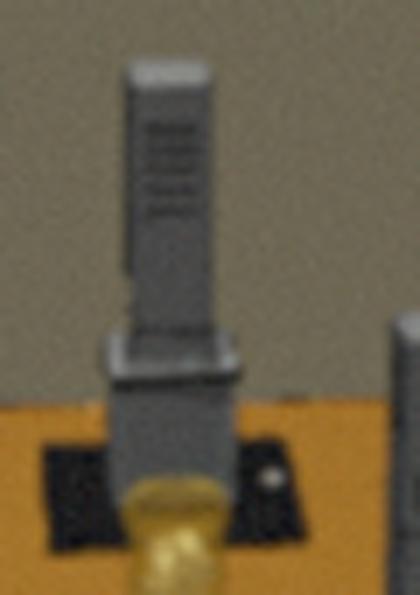

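```bash
python3 - <<'E'
from h import *
import pickle
t,s=pickle.load(open("c0.pkl","rb"))
print("tail",two(t,(430.2,264.5),s,(314.3,185.3)))
# tall decoy top: top img (432,321) side (383/2.6+220, 37/2.6+150)
print("tall",two(t,(200+705/3,170+455/3),s,(220+383/2.6,150+37/2.6)))
print("short",two(t,(200+517/3,170+387/3),s,(220+339/2.6,150+187/2.6)))
print("tail@.178",plane(t,[(430.2,264.5)],.178))
# sleeve mouth corners
print("mouth",plane(t,[(395+18.8,245+16.5),(395+19.2,245+35.5),(395+34.7,245+35.3)],.065))
print("plate",plane(t,[(395+5.8,245+10.8),(395+6,245+47.6),(395+39.8,245+47.6)],.008))
print("shelf",two(t,(300,133),s,(150,200)))
print(proj(t,[[.5928,.04,.05],[.437,-.161,0],[0.437,-.161,.178]]),proj(s,[[.5928,.04,.05],[.437,-.161,0],[0.437,-.161,.178]]))
E
```

```text
tail (array([ 0.43587929, -0.1618534 ,  0.17260213]), np.float64(0.0005077833762106435))
tall (array([ 0.29996544, -0.16095048,  0.22691934]), np.float64(0.0006351712656116802))
short (array([ 0.35533114, -0.03206796,  0.12210481]), np.float64(0.0009321807270852172))
tail@.178 [[ 0.43529185 -0.16078729  0.178     ]]
mouth [[ 0.45933207 -0.14202691  0.065     ]
 [ 0.41083192 -0.14309603  0.065     ]
 [ 0.41253634 -0.18241866  0.065     ]]
plate [[ 0.48266025 -0.11743939  0.008     ]
 [ 0.38514813 -0.11847434  0.008     ]
 [ 0.3877965  -0.2073071   0.008     ]]
shelf (array([0.74600439, 0.15560625, 0.24854785]), np.float64(0.04888901130047513))
[[343.08940282 209.49735556]
 [416.65984048 273.82945011]
 [430.28760046 263.77962083]] [[251.01896059 264.69535722]
 [314.01764934 245.52884138]
 [313.77991078 183.41048533]]
```

```bash
cat >> h.py <<'E'
def plan(p,rpy,n,p0=None,r0=None):
    st=telemetry.state()
    p0=np.array(st["tool_pos"] if p0 is None else p0,float); R0=RM(st["eef_rot"] if r0 is None else r0)
    R1=RM(rpy); rv=Ro.from_matrix(R0.T@R1).as_rotvec()/n
    d=(np.array(p)-p0)/n*100; R=R0
    for i in range(n):
        print((R.T@d).round(2).tolist(),rv.round(3).tolist()); R=R@Ro.from_rotvec(rv).as_matrix()
def dn(yawdeg): return [np.pi,0,np.radians(yawdeg)]
E
python3 -c "
from h import *
plan([.5047,.3236,.15],dn(199),9)"
```

```text
[-4.35, -2.45, 0.67] [-0.0, -0.0, -0.069]
[-4.17, -2.74, 0.67] [-0.0, -0.0, -0.069]
[-3.97, -3.02, 0.67] [-0.0, -0.0, -0.069]
[-3.75, -3.29, 0.66] [-0.0, -0.0, -0.069]
[-3.51, -3.54, 0.66] [-0.0, -0.0, -0.069]
[-3.26, -3.77, 0.66] [-0.0, -0.0, -0.069]
[-2.99, -3.99, 0.66] [-0.0, -0.0, -0.069]
[-2.71, -4.19, 0.66] [-0.0, -0.0, -0.069]
[-2.42, -4.36, 0.66] [-0.0, -0.0, -0.069]
```

jog_arm(
  commands=[
    [-4.3, -2.5, 0.7, 0, 0, -0.07, 8.5],
    [-4.2, -2.7, 0.7, 0, 0, -0.07, 8.5],
    [-4.0, -3.0, 0.7, 0, 0, -0.07, 8.5],
    [-3.8, -3.3, 0.7, 0, 0, -0.07, 8.5],
    [-3.5, -3.5, 0.6, 0, 0, -0.07, 8.5],
    [-3.3, -3.8, 0.6, 0, 0, -0.07, 8.5],
    [-3.0, -4.0, 0.6, 0, 0, -0.07, 8.5],
    [-2.7, -4.2, 0.6, 0, 0, -0.07, 8.5],
    [-2.4, -4.3, 0.6, 0, 0, -0.06, 8.5],
    [0, 0, 0, 0, 0, 0, 8.5],
  ],
)

```text
time_s: 1.45
tool_pos: [0.5083, 0.3229, 0.1516]
eef_rot: [-3.141, -0.001, -2.816]
force: [0.1, 0.1, 0.1]
finger_gap: 0.0847
```

```bash
python3 -c "
from h import *
s=telemetry.state();print(s['tool_pos'],s['eef_rot'],s['joint_positions'])
plan([.5047,.3236,.005],dn(199),4)"
```

```text
[0.50828625 0.32287036 0.15164813] [-3.14062518e+00 -1.00770310e-03 -2.81568609e+00] [ 5.25006325e-01  1.71696845e-01  1.82680360e+00 -8.22767456e-04
  1.14427149e+00 -1.37135622e+00]
[0.08, 0.05, 3.67] [-0.0, -0.0, -0.001]
[0.08, 0.05, 3.67] [-0.0, -0.0, -0.001]
[0.08, 0.05, 3.67] [-0.0, -0.0, -0.001]
[0.08, 0.05, 3.67] [-0.0, -0.0, -0.001]
```

jog_arm(
  commands=[
    [0.3, 0.2, 3.5, 0, 0, 0, 8.5],
    [0, 0, 3.5, 0, 0, 0, 8.5],
    [0, 0, 3.5, 0, 0, 0, 8.5],
    [0, 0, 2.0, 0, 0, 0, 8.5],
    [0, 0, 2.0, 0, 0, 0, 8.5],
    [0, 0, 0, 0, 0, 0, 8.5],
    [0, 0, 0, 0, 0, 0, 8.5],
  ],
)

```text
time_s: 2.33
tool_pos: [0.504, 0.3272, 0.0085]
eef_rot: [3.141, 0.002, -2.811]
force: [0.3, -0.6, -0.1]
finger_gap: 0.0847
```

```bash
python3 -c "
from h import *
s=telemetry.state();print(s['tool_pos'],s['eef_rot'],s['force'])
c=imaging.camera('top');crop(c,150,170,260,180,3,'pics/m1.png')
c=imaging.camera('side');crop(c,220,220,180,160,4,'pics/m1s.png')"
```

```text
[0.50396271 0.32718692 0.00848784] [ 3.14123430e+00  1.67176723e-03 -2.81136028e+00] [ 0.29428093 -0.57734048 -0.14108953]
```

View pics/m1s.png

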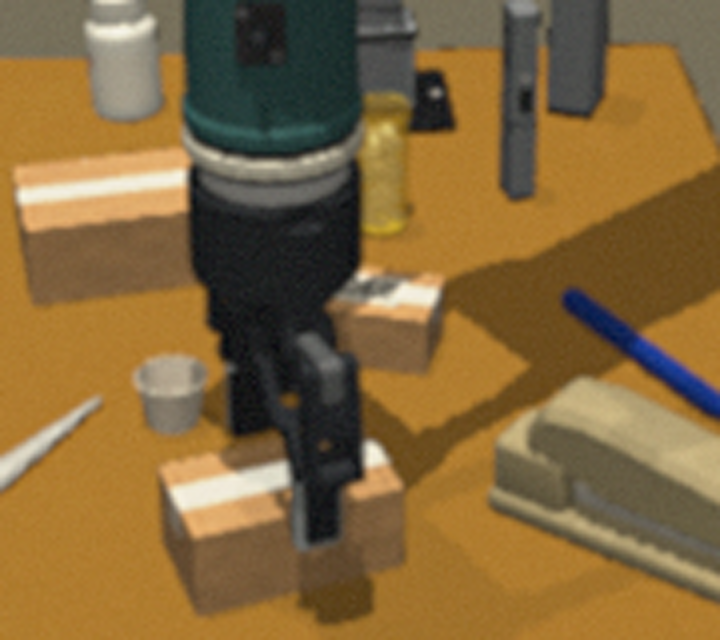

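View pics/m1.png

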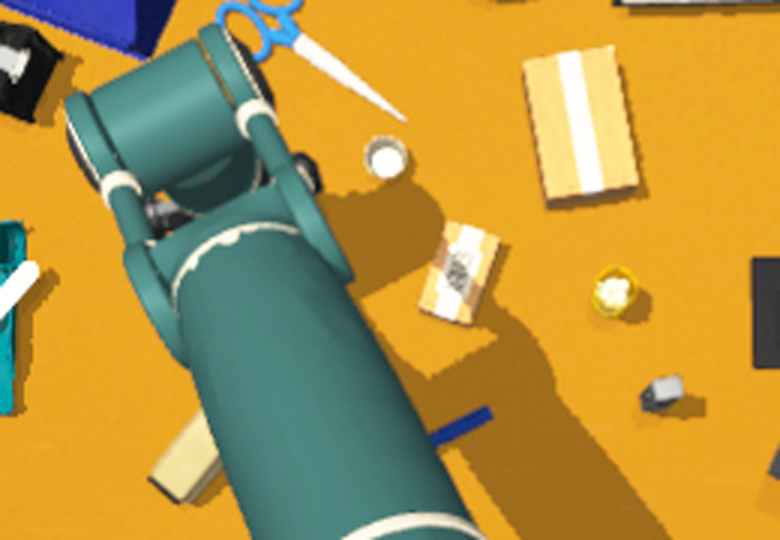

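jog_arm(
  commands=[
    [0, -0.35, 0.2, 0, 0, 0, 8.5],
    [0, 0, 0, 0, 0, 0, 7.0],
    [0, 0, 0, 0, 0, 0, 5.0],
    [0, 0, 0, 0, 0, 0, 4.5],
    [0, 0, 0, 0, 0, 0, 4.5],
    [0, 0, 0, 0, 0, 0, 4.5],
    [0, 0, 0, 0, 0, 0, 4.5],
  ],
  force=35,
)

```text
time_s: 3.3
tool_pos: [0.5046, 0.3233, 0.0059]
eef_rot: [-3.142, 0.001, -2.811]
force: [-0.1, -1.4, 4.1]
finger_gap: 0.0567
```

jog_arm(
  commands=[
    [0, 0, -1.0, 0, 0, 0, 4.5],
    [0, 0, -2.0, 0, 0, 0, 4.5],
    [0, 0, -3.0, 0, 0, 0, 4.5],
    [0, 0, -3.0, 0, 0, 0, 4.5],
    [0, 0, -2.0, 0, 0, 0, 4.5],
    [0, 0, 0, 0, 0, 0, 4.5],
    [0, 0, 0, 0, 0, 0, 4.5],
  ],
)

```text
time_s: 4.18
tool_pos: [0.5035, 0.3228, 0.1145]
eef_rot: [-3.141, -0.002, -2.811]
force: [0.3, -0.3, -2.4]
finger_gap: 0.0568
```

```bash
python3 -c "
from h import *
s=telemetry.state();print(s['tool_pos'],s['eef_rot'],s['force'])
c=imaging.camera('side');crop(c,180,180,200,160,4,'pics/m2s.png')
plan([.5928,.0400,.125],dn(191.1),9)"
```

```text
[0.50347631 0.32282352 0.11451868] [-3.14129181e+00 -1.64734486e-03 -2.81138638e+00] [ 0.30022469 -0.33675156 -2.35899533]
[0.08, -3.29, -0.12] [-0.0, -0.0, 0.015]
[0.03, -3.29, -0.12] [-0.0, -0.0, 0.015]
[-0.02, -3.29, -0.12] [-0.0, -0.0, 0.015]
[-0.07, -3.29, -0.12] [-0.0, -0.0, 0.015]
[-0.12, -3.29, -0.12] [-0.0, -0.0, 0.015]
[-0.17, -3.29, -0.12] [-0.0, -0.0, 0.015]
[-0.22, -3.29, -0.12] [-0.0, -0.0, 0.015]
[-0.27, -3.28, -0.12] [-0.0, -0.0, 0.015]
[-0.32, -3.28, -0.12] [-0.0, -0.0, 0.015]
```

View pics/m2s.png

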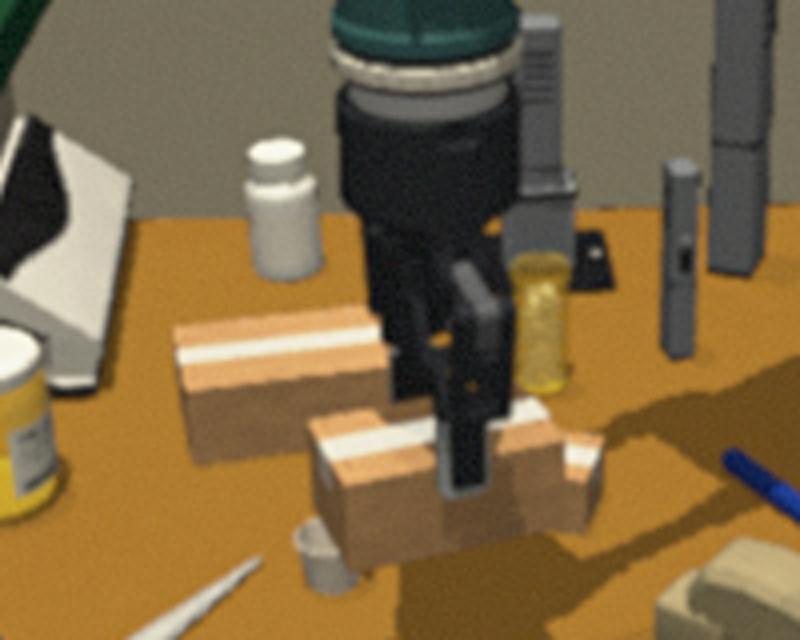

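jog_arm(
  commands=[
    [0.1, -3.3, -0.1, 0, 0, 0.015, 4.5],
    [0, -3.3, -0.1, 0, 0, 0.015, 4.5],
    [0, -3.3, -0.1, 0, 0, 0.015, 4.5],
    [-0.1, -3.3, -0.1, 0, 0, 0.015, 4.5],
    [-0.1, -3.3, -0.1, 0, 0, 0.015, 4.5],
    [-0.2, -3.3, -0.1, 0, 0, 0.015, 4.5],
    [-0.2, -3.3, -0.1, 0, 0, 0.015, 4.5],
    [-0.3, -3.3, -0.1, 0, 0, 0.015, 4.5],
    [-0.3, -3.2, -0.2, 0, 0, 0.015, 4.5],
    [0, 0, 0, 0, 0, 0, 4.5],
  ],
)

```text
time_s: 5.48
tool_pos: [0.5936, 0.0387, 0.1239]
eef_rot: [-3.142, -0.002, -2.949]
force: [0.1, 1.0, -1.9]
finger_gap: 0.0574
```

jog_arm(
  commands=[
    [0, 0, 1.5, 0, 0, 0, 4.5],
    [0, 0, 1.5, 0, 0, 0, 4.5],
    [0, 0, 0, 0, 0, 0, 4.5],
    [0, 0, 0, 0, 0, 0, 4.5],
  ],
)

```text
time_s: 5.98
tool_pos: [0.5936, 0.0413, 0.095]
eef_rot: [3.141, -0.001, -2.945]
force: [0.6, 0.3, -2.0]
finger_gap: 0.0571
```

```bash
python3 -c "
from h import *
s=telemetry.state();print(s['tool_pos'],s['eef_rot'],s['force'])
c=imaging.camera('side');crop(c,180,180,200,160,4,'pics/m3s.png')
plan([.5928,.0400,.058],dn(191.1),1)"
```

```text
[0.59363816 0.04133342 0.09501671] [ 3.14140486e+00 -7.90322878e-04 -2.94547605e+00] [ 0.62269208  0.27303928 -1.97778131]
[0.16, -0.09, 3.76] [-0.0, 0.0, 0.002]
```

View pics/m3s.png

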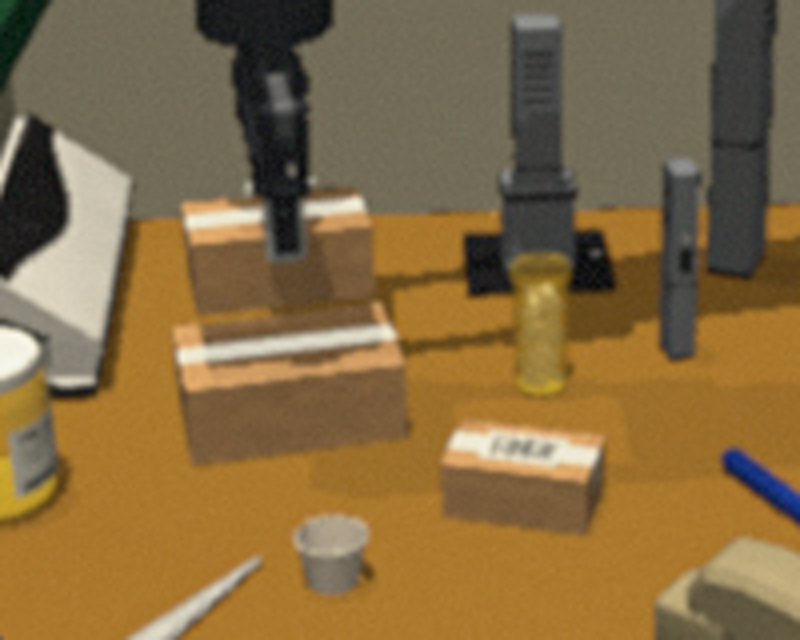

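jog_arm(
  commands=[
    [0.15, -0.1, 1.5, 0, 0, 0, 4.5],
    [0, 0, 1.2, 0, 0, 0, 4.5],
    [0, 0, 0.7, 0, 0, 0, 4.5],
    [0, 0, 0.3, 0, 0, 0, 4.5],
    [0, 0, 0.1, 0, 0, 0, 4.5],
    [0, 0, 0, 0, 0, 0, 4.5],
    [0, 0, 0, 0, 0, 0, 4.5],
  ],
)

```text
time_s: 6.9
tool_pos: [0.5931, 0.0395, 0.058]
eef_rot: [-3.141, 0.001, -2.946]
force: [0.6, 0.6, -1.3]
finger_gap: 0.0572
```

jog_arm(
  commands=[
    [0, 0, 0.15, 0, 0, 0, 4.5],
    [0, 0, 0.1, 0, 0, 0, 4.5],
    [0, 0, 0, 0, 0, 0, 4.5],
    [0, 0, 0, 0, 0, 0, 4.5],
  ],
)

```text
time_s: 7.4
tool_pos: [0.593, 0.0395, 0.0559]
eef_rot: [-3.141, 0.001, -2.946]
force: [-2.9, -0.4, 5.5]
finger_gap: 0.0571
```

jog_arm(
  commands=[
    [0, 0, -0.05, 0, 0, 0, 6.0],
    [0, 0, 0, 0, 0, 0, 7.0],
    [0, 0, 0, 0, 0, 0, 8.0],
    [0, 0, 0, 0, 0, 0, 8.0],
    [0, 0, 0, 0, 0, 0, 8.0],
    [0, 0, -2.0, 0, 0, 0, 8.0],
    [0, 0, -3.0, 0, 0, 0, 8.0],
    [0, 0, -4.0, 0, 0, 0, 8.0],
    [0, 0, 0, 0, 0, 0, 8.0],
  ],
)

```text
time_s: 8.52
tool_pos: [0.5967, 0.0396, 0.1518]
eef_rot: [-3.14, 0.01, -2.946]
force: [-0.2, -0.4, -0.0]
finger_gap: 0.0801
```

```bash
python3 -c "
from h import *
s=telemetry.state();print(s['tool_pos'],s['eef_rot'],s['force'])
c=imaging.camera('side');crop(c,180,180,200,160,4,'pics/m4s.png')
t=imaging.camera('top');crop(t,280,150,120,150,4,'pics/m4t.png')
print(carton(t,(280,235,50,60),.035))
plan([.460,.1414,.14],dn(162.1),6)"
```

```text
[0.59667091 0.03960029 0.15179639] [-3.13986086  0.0101424  -2.9463378 ] [-0.21228    -0.37278011 -0.02027556]
(array([0.45922894, 0.14129446]), (81.70703887939453, 48.171592712402344), -17.205810546875, array([0.45899291, 0.14130838]))
[1.85, 2.1, 0.12] [0.0, 0.0, 0.085]
[2.02, 1.93, 0.12] [0.0, 0.0, 0.085]
[2.18, 1.76, 0.12] [0.0, 0.0, 0.085]
[2.32, 1.57, 0.12] [0.0, 0.0, 0.085]
[2.45, 1.36, 0.12] [0.0, 0.0, 0.085]
[2.55, 1.15, 0.12] [0.0, 0.0, 0.085]
```

View pics/m4s.png

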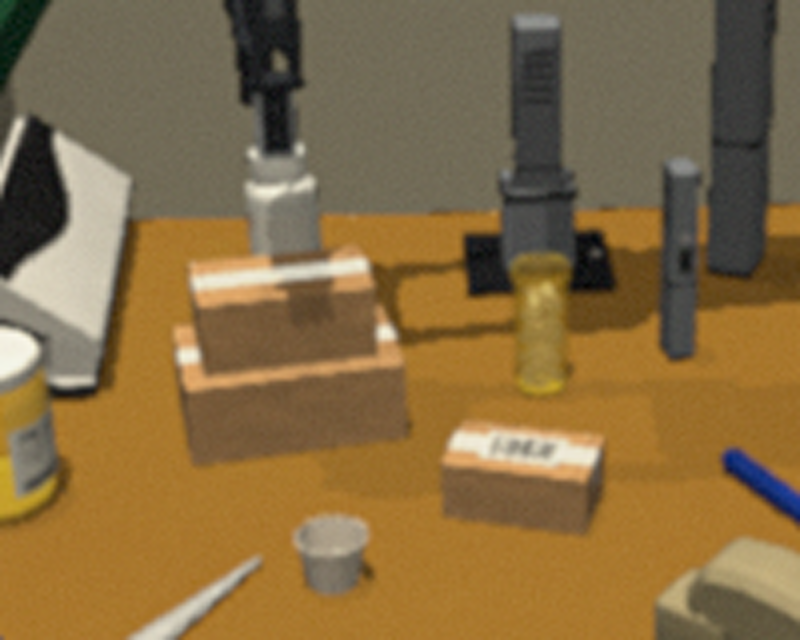

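View pics/m4t.png

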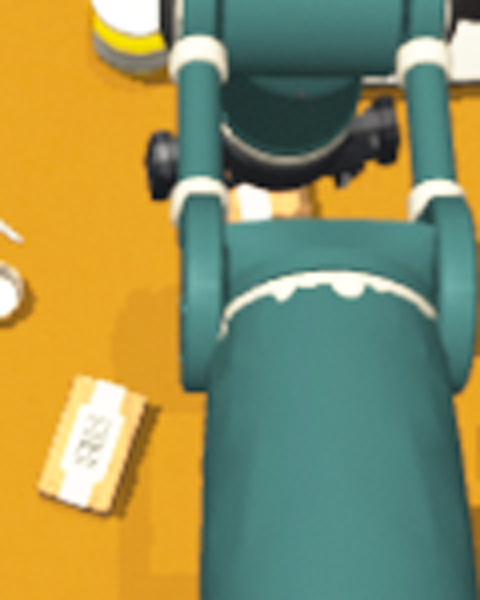

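jog_arm(
  commands=[
    [1.8, 2.1, 0.1, 0, 0, 0.085, 8.0],
    [2.0, 1.9, 0.1, 0, 0, 0.085, 8.0],
    [2.2, 1.8, 0.1, 0, 0, 0.085, 8.0],
    [2.3, 1.6, 0.1, 0, 0, 0.085, 8.0],
    [2.4, 1.4, 0.1, 0, 0, 0.085, 8.0],
    [2.5, 1.1, 0.1, 0, 0, 0.085, 8.0],
    [0, 0, 0, 0, 0, 0, 8.0],
    [0, 0, 0, 0, 0, 0, 8.0],
  ],
)

```text
time_s: 9.62
tool_pos: [0.4611, 0.1415, 0.1391]
eef_rot: [-3.141, -0.0, 2.828]
force: [-0.4, 0.0, 0.7]
finger_gap: 0.0798
```

```bash
python3 -c "
from h import *
s=telemetry.state();print(s['tool_pos'],s['eef_rot'],s['force'])
c=imaging.camera('top');crop(c,290,160,110,110,5,'pics/m5t.png')
print(carton(c,(315,165,60,90),.095))
plan([.4595,.1413,.03],dn(162.4),3)"
```

```text
[0.46108222 0.14145512 0.13908414] [-3.14098922e+00 -1.42955974e-04  2.82826245e+00] [-0.36503504  0.04352596  0.65372736]
(array([0.5800415 , 0.05161518]), (124.33597564697266, 98.5843505859375), 10.150589942932129, array([0.58195868, 0.04050677]))
[0.06, -0.02, 3.64] [-0.0, 0.0, -0.002]
[0.06, -0.02, 3.64] [-0.0, 0.0, -0.002]
[0.06, -0.02, 3.64] [-0.0, 0.0, -0.002]
```

View pics/m5t.png

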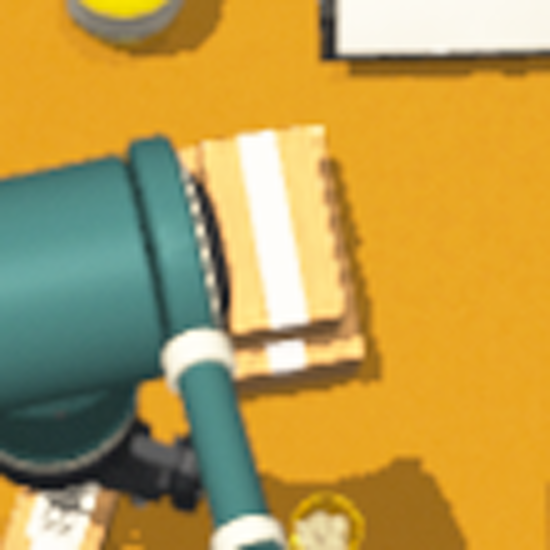

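jog_arm(
  commands=[
    [0.2, 0, 3.6, 0, 0, 0, 8.0],
    [0, 0, 3.6, 0, 0, 0, 8.0],
    [0, 0, 3.6, 0, 0, 0, 8.0],
    [0, 0, 1.5, 0, 0, 0, 8.0],
    [0, 0, 0, 0, 0, 0, 8.0],
    [0, 0, 0, 0, 0, 0, 8.0],
  ],
)

```text
time_s: 10.42
tool_pos: [0.4607, 0.1426, 0.0178]
eef_rot: [3.14, 0.002, 2.827]
force: [-0.0, 0.0, -0.6]
finger_gap: 0.0798
```

```bash
python3 -c "
from h import *
s=telemetry.state();print(s['tool_pos'],s['eef_rot'],s['force'])
t=imaging.camera('top')
print(plane(t,[(355,185.4),(359,223.6),(330.8,188)],.095), 'L corners',plane(t,[(362.8,232.2)],.05))
cx=np.array([.593,.0395]);a=np.radians(11.2);u=np.array([np.cos(a),np.sin(a)]);v=np.array([-u[1],u[0]])
print('exp M',cx+.05*u-.029*v,cx-.05*u-.029*v,cx+.05*u+.029*v,'L',[.5928,.04]-.0625*u-.04*v)
c=imaging.camera('side');crop(c,180,180,200,160,4,'pics/m6s.png')
plan([.4595,.1413,.004],dn(162.4),1)"
```

```text
[0.46069849 0.14257193 0.01780605] [3.14032658e+00 2.07912322e-03 2.82658678e+00] [-0.01230299  0.02579112 -0.56795679]
[[0.64542782 0.01319845 0.095     ]
 [0.5463899  0.00126375 0.095     ]
 [0.63646223 0.07447624 0.095     ]] L corners [[ 0.53418893 -0.01232363  0.05      ]]
exp M [0.64768055 0.02076402] [0.54958504 0.00134058] [0.63641496 0.07765942] L [ 0.53925968 -0.01137785]
[0.08, -0.18, 1.41] [0.002, 0.003, -0.008]
```

View pics/m6s.png

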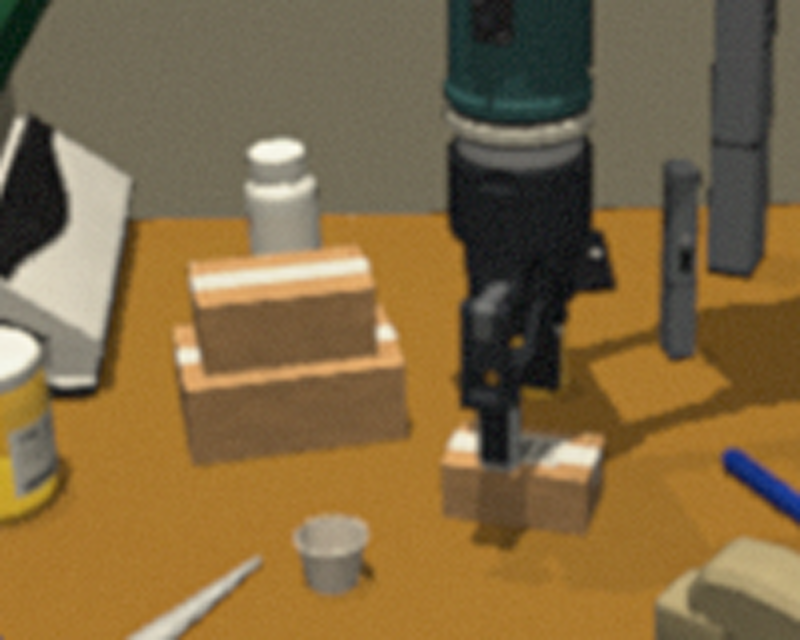

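jog_arm(
  commands=[
    [0.1, -0.2, 0.9, 0, 0, 0, 8.0],
    [0, 0, 0.4, 0, 0, 0, 8.0],
    [0, 0, 0, 0, 0, 0, 6.0],
    [0, 0, 0, 0, 0, 0, 4.0],
    [0, 0, 0, 0, 0, 0, 3.5],
    [0, 0, 0, 0, 0, 0, 3.5],
    [0, 0, 0, 0, 0, 0, 3.5],
    [0, 0, 0, 0, 0, 0, 3.5],
    [0, 0, 0, 0, 0, 0, 3.5],
  ],
  force=30,
)

```text
time_s: 11.65
tool_pos: [0.4577, 0.1409, 0.0036]
eef_rot: [3.141, 0.0, 2.827]
force: [0.8, 0.3, 1.1]
finger_gap: 0.0471
```

jog_arm(
  commands=[
    [0, 0, -1.0, 0, 0, 0, 3.5],
    [0, 0, -2.0, 0, 0, 0, 3.5],
    [0, 0, -3.0, 0, 0, 0, 3.5],
    [0, 0, -3.0, 0, 0, 0, 3.5],
    [0, 0, -3.0, 0, 0, 0, 3.5],
    [0, 0, -2.0, 0, 0, 0, 3.5],
    [0, 0, 0, 0, 0, 0, 3.5],
    [0, 0, 0, 0, 0, 0, 3.5],
  ],
)

```text
time_s: 12.65
tool_pos: [0.4567, 0.1406, 0.1427]
eef_rot: [-3.141, -0.001, 2.827]
force: [-0.4, -0.8, -1.4]
finger_gap: 0.0472
```

```bash
python3 -c "
from h import *
s=telemetry.state();print(s['tool_pos'],s['eef_rot'],s['force'])
t=imaging.camera('top');crop(t,290,160,110,110,5,'pics/m7t.png')
print(carton(t,(315,165,60,90),.095,'pics/mask7.png'))
c=imaging.camera('side');crop(c,180,130,200,160,4,'pics/m7s.png')
plan([.591,.0393,.135],dn(191.1),7)"
```

```text
[0.45669537 0.14057874 0.14265254] [-3.14081775e+00 -1.19214883e-03  2.82680265e+00] [-0.41064459 -0.81245374 -1.38945649]
(array([0.58066425, 0.04859924]), (124.33204650878906, 96.63270568847656), 7.8938093185424805, array([0.5824494 , 0.04055919]))
[-2.28, -0.78, 0.1] [-0.0, -0.0, -0.073]
[-2.22, -0.94, 0.1] [-0.0, -0.0, -0.073]
[-2.14, -1.1, 0.1] [-0.0, -0.0, -0.073]
[-2.06, -1.25, 0.1] [-0.0, -0.0, -0.073]
[-1.96, -1.4, 0.1] [-0.0, -0.0, -0.073]
[-1.85, -1.54, 0.1] [-0.0, -0.0, -0.073]
[-1.74, -1.67, 0.1] [-0.0, -0.0, -0.073]
```

View pics/m7t.png

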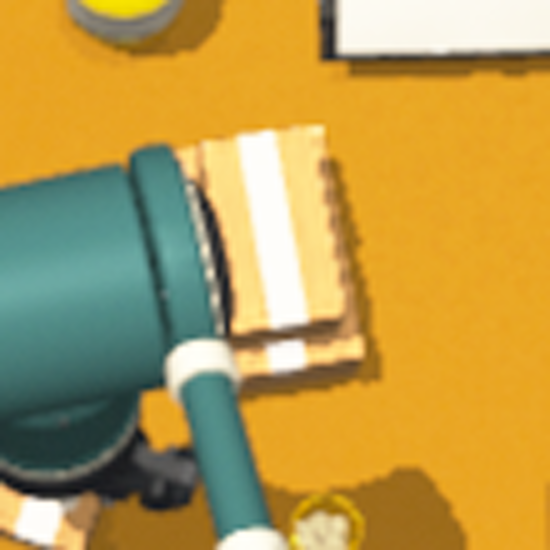

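View pics/m7s.png

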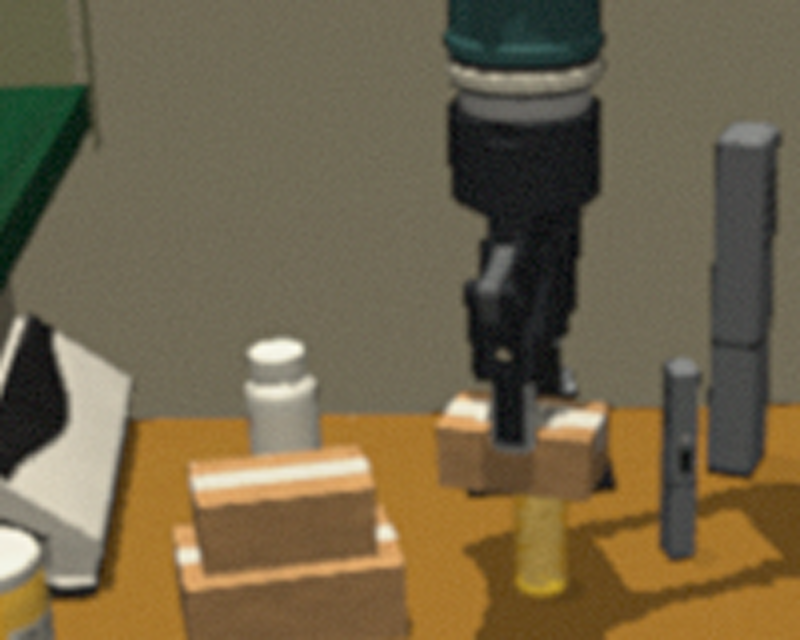

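jog_arm(
  commands=[
    [-2.3, -0.8, 0.1, 0, 0, -0.073, 3.5],
    [-2.2, -0.9, 0.1, 0, 0, -0.073, 3.5],
    [-2.1, -1.1, 0.1, 0, 0, -0.073, 3.5],
    [-2.1, -1.3, 0.1, 0, 0, -0.073, 3.5],
    [-2.0, -1.4, 0.1, 0, 0, -0.073, 3.5],
    [-1.8, -1.5, 0.1, 0, 0, -0.073, 3.5],
    [-1.7, -1.7, 0.1, 0, 0, -0.073, 3.5],
    [0, 0, 0, 0, 0, 0, 3.5],
    [0, 0, 0, 0, 0, 0, 3.5],
  ],
)

```text
time_s: 13.88
tool_pos: [0.5908, 0.0397, 0.1352]
eef_rot: [3.141, -0.003, -2.947]
force: [-0.4, 0.2, -2.1]
finger_gap: 0.047
```

```bash
python3 -c "
from h import *
s=telemetry.state();print(s['tool_pos'],s['eef_rot'],s['force'])
import pickle
t,_=pickle.load(open('c0.pkl','rb'))
q=np.array([(257,133),(291,326),(203,141),(325,127)])/5+[290,160]
P=plane(t,q,.095);print(P, (P[0]+P[1])/2)
c=imaging.camera('side');crop(c,180,130,200,160,4,'pics/m8s.png')
plan([.591,.0393,.104],dn(191.1),1)"
```

```text
[0.59075006 0.03967488 0.13524777] [ 3.14079430e+00 -2.66842366e-03 -2.94658919e+00] [-0.40842155  0.19354224 -2.08534817]
[[0.64107012 0.04767955 0.095     ]
 [0.54138517 0.02828467 0.095     ]
 [0.63591939 0.07496913 0.095     ]
 [0.64542782 0.01319845 0.095     ]] [0.59122765 0.03798211 0.095     ]
[-0.02, -0.06, 3.15] [0.001, -0.002, 0.002]
```

View pics/m8s.png

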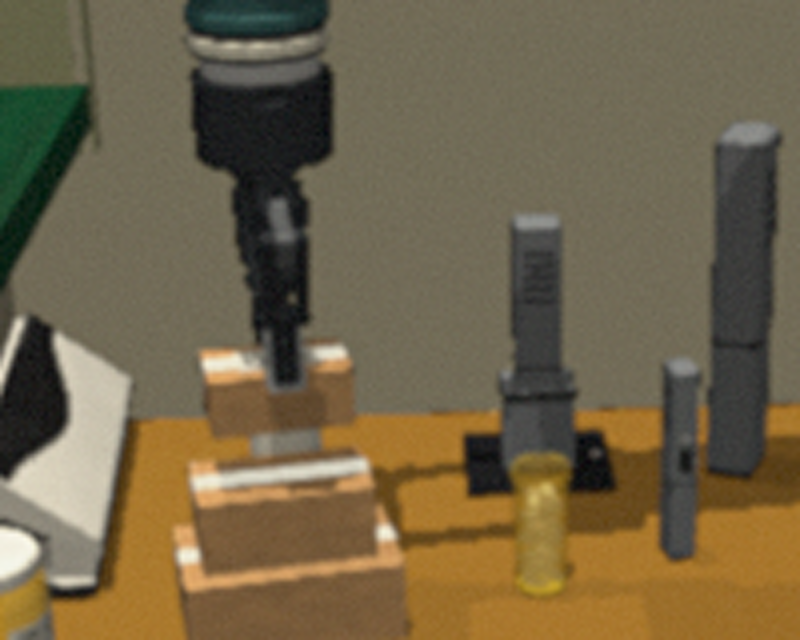

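jog_arm(
  commands=[
    [0, -0.05, 1.5, 0, 0, 0, 3.5],
    [0, 0, 1.2, 0, 0, 0, 3.5],
    [0, 0, 0.4, 0, 0, 0, 3.5],
    [0, 0, 0.2, 0, 0, 0, 3.5],
    [0, 0, 0.1, 0, 0, 0, 3.5],
    [0, 0, 0, 0, 0, 0, 3.5],
    [0, 0, 0, 0, 0, 0, 3.5],
  ],
)

```text
time_s: 14.8
tool_pos: [0.5924, 0.0389, 0.1029]
eef_rot: [-3.141, 0.001, -2.945]
force: [-0.5, -0.1, -1.9]
finger_gap: 0.0466
```

jog_arm(
  commands=[
    [0.1, 0, 0.2, 0, 0, 0, 3.5],
    [0, 0, 0.1, 0, 0, 0, 3.5],
    [0, 0, 0.1, 0, 0, 0, 3.5],
    [0, 0, 0, 0, 0, 0, 3.5],
    [0, 0, 0, 0, 0, 0, 3.5],
  ],
)

```text
time_s: 15.42
tool_pos: [0.5912, 0.0387, 0.0987]
eef_rot: [-3.142, 0.0, -2.945]
force: [-0.6, 0.3, 0.3]
finger_gap: 0.0468
```

jog_arm(
  commands=[
    [0, 0, 0.05, 0, 0, 0, 3.5],
    [0, 0, 0, 0, 0, 0, 5.0],
    [0, 0, 0, 0, 0, 0, 6.0],
    [0, 0, 0, 0, 0, 0, 7.5],
    [0, 0, 0, 0, 0, 0, 7.5],
    [0, 0, 0, 0, 0, 0, 7.5],
    [0, 0, -2.0, 0, 0, 0, 7.5],
    [0, 0, -4.0, 0, 0, 0, 7.5],
    [0, 0, -4.0, 0, 0, 0, 7.5],
    [0, 0, 0, 0, 0, 0, 7.5],
  ],
)

```text
time_s: 16.68
tool_pos: [0.5948, 0.0388, 0.2047]
eef_rot: [-3.14, 0.011, -2.945]
force: [0.3, -0.3, 0.0]
finger_gap: 0.0749
```

```bash
python3 -c "
from h import *
s=telemetry.state();print(s['tool_pos'],s['eef_rot'],s['joint_positions'])
c=imaging.camera('side');crop(c,180,130,200,160,4,'pics/m9s.png')
plan([.437,-.1612,.25],dn(181),7)"
```

```text
[0.59480986 0.0388445  0.20467433] [-3.13976351  0.01052195 -2.94535991] [ 2.34233264e-02  1.12228108e-01  1.79348294e+00  7.77605380e-06
  1.22520186e+00 -1.74359872e+00]
[2.74, -2.37, -0.7] [-0.0, 0.001, 0.026]
[2.68, -2.44, -0.7] [-0.0, 0.001, 0.026]
[2.62, -2.5, -0.7] [-0.0, 0.001, 0.026]
[2.55, -2.57, -0.69] [-0.0, 0.001, 0.026]
[2.49, -2.63, -0.69] [-0.0, 0.001, 0.026]
[2.42, -2.7, -0.69] [-0.0, 0.001, 0.026]
[2.35, -2.76, -0.69] [-0.0, 0.001, 0.026]
```

View pics/m9s.png

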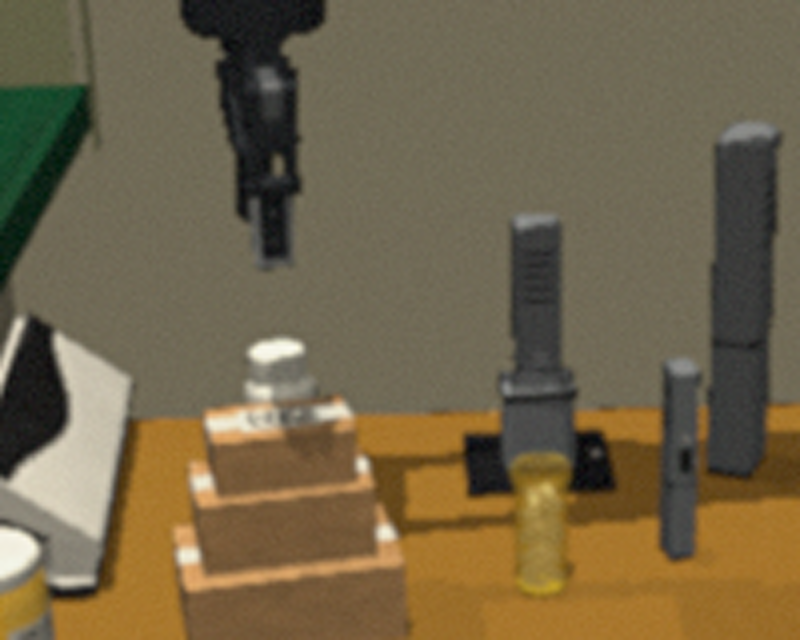

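```bash
python3 - <<'E'
import numpy as np
S=[(.2648,1.6054,np.hypot(.19265,.6461),.20913),(.1717,1.8268,np.hypot(.50829,.32287),.15165),(.11223,1.79348,np.hypot(.59481,.03884),.20467)]
A=[];b=[]
for q2,q3,r,z in S:
    A+= [[np.sin(q2),np.sin(q2+q3),1,0],[np.cos(q2),np.cos(q2+q3),0,1]]; b+=[r,z]
x,res,rk,sv=np.linalg.lstsq(np.array(A),np.array(b),rcond=None)
print(x,res,sv)
E
```

```text
[ 0.4834155   0.5704326   0.00211913 -0.08848285] [4.73789206e-06] [2.55031121 2.34211618 0.07868707 0.06490677]
```

jog_arm(
  commands=[
    [2.7, -2.4, -0.7, 0, 0, 0.026, 6.0],
    [2.7, -2.4, -0.7, 0, 0, 0.026, 6.0],
    [2.6, -2.5, -0.7, 0, 0, 0.026, 6.0],
    [2.6, -2.6, -0.7, 0, 0, 0.026, 6.0],
    [2.5, -2.6, -0.7, 0, 0, 0.026, 6.0],
    [2.4, -2.7, -0.7, 0, 0, 0.026, 6.0],
    [2.3, -2.8, -0.7, 0, 0, 0.026, 6.0],
    [0, 0, 0, 0, 0, 0, 6.0],
    [0, 0, 0, 0, 0, 0, 6.0],
  ],
)

```text
time_s: 17.85
tool_pos: [0.4351, -0.1609, 0.2464]
eef_rot: [3.141, -0.001, -3.128]
force: [-1.0, -0.2, -0.5]
finger_gap: 0.0601
```

```bash
python3 -c "
from h import *
s=telemetry.state();print(s['tool_pos'],s['eef_rot'],s['joint_positions'].tolist(),s['force'])
t=imaging.camera('top');crop(t,270,140,190,220,3,'pics/n1t.png')
print(carton(t,(315,165,60,90),.13,'pics/mask7.png'))
c=imaging.camera('side');crop(c,220,60,180,200,3.4,'pics/n1s.png')
plan([.4355,-.1612,.123],dn(181),4)"
```

```text
[ 0.43507792 -0.16089237  0.24636233] [ 3.14069541e+00 -7.50290216e-04 -3.12780968e+00] [-0.4083159160129977, -0.16589061269334093, 1.9875487316077787, 0.0005274906671968856, 1.3209865849320648, -1.993025550343372] [-1.00967835 -0.16130988 -0.5498798 ]
(array([0.57298065, 0.04417203]), (120.93340301513672, 76.02149200439453), 11.31712532043457, array([0.57410223, 0.04741466]))
[-0.0, -0.02, 3.08] [0.0, -0.0, -0.001]
[-0.0, -0.02, 3.08] [0.0, -0.0, -0.001]
[-0.0, -0.02, 3.08] [0.0, -0.0, -0.001]
[-0.0, -0.02, 3.08] [0.0, -0.0, -0.001]
```

View pics/n1t.png

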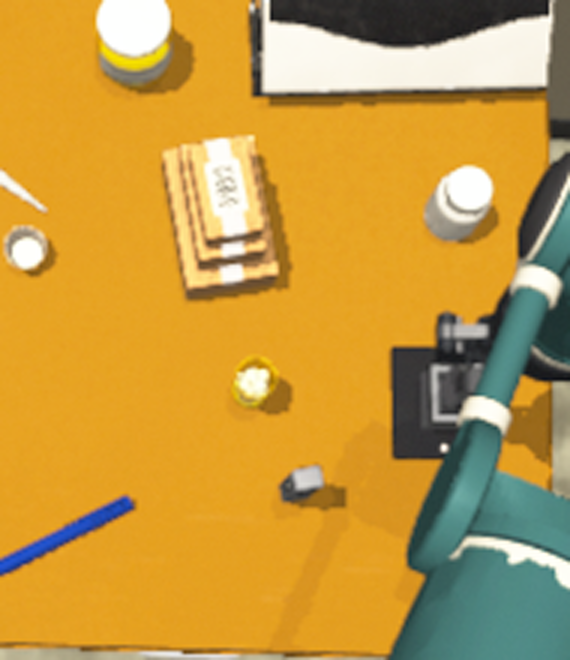

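View pics/n1s.png

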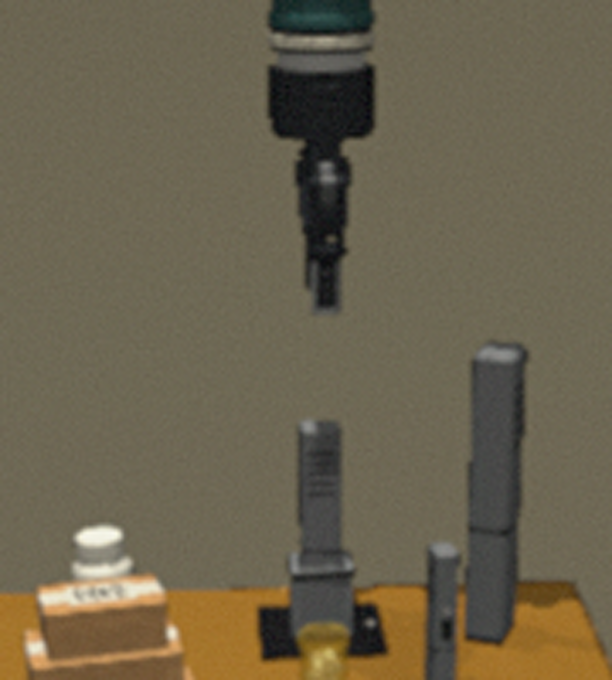

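jog_arm(
  commands=[
    [0, 0, -1, 0.15, 0, 0, 6.0],
    [0, 0, 0, 0, -0.18, 0, 6.0],
    [0, 0, 0, 0, -0.12, 0, 6.0],
    [0, 0, 0, 0, 0, 0, 6.0],
    [0, 0, 0, 0, 0, 0, 6.0],
  ],
)

```text
time_s: 18.58
tool_pos: [0.4359, -0.1611, 0.2574]
eef_rot: [-2.985, 0.296, -3.081]
force: [-0.2, -0.5, 0.1]
finger_gap: 0.0602
```

```bash
cat > kin.py <<'E'
import numpy as np
from scipy.spatial.transform import Rotation as Ro
from scipy.optimize import least_squares
e=lambda a,q:Ro.from_euler(a,q).as_matrix()
def fk(q,p):
    L2,L3,a1,h,d,s=p
    R=e('z',q[0])@e('y',q[1]+q[2])@e('z',s*q[3])@e('y',q[4])@e('z',q[5]+np.pi/2)
    r=a1+L2*np.sin(q[1])+L3*np.sin(q[1]+q[2]); z=h+L2*np.cos(q[1])+L3*np.cos(q[1]+q[2])
    return np.array([r*np.cos(q[0]),r*np.sin(q[0]),z])+d*R[:,2],R
E
cat > fit.py <<'E'
from h import *; from kin import *
s=telemetry.state()
cur=(s['joint_positions'],s['tool_pos'],s['eef_rot'])
print([x.tolist() for x in cur])
D=[([1.24408,.26478,1.60539,0,1.27369,-.03688],[.19265,.6461,.20913],None),([.52501,.1717,1.8268,-.00082,1.14427,-1.37136],[.50829,.32287,.15165],None),
([.02342,.11223,1.79348,0,1.2252,-1.7436],[.59481,.03884,.20467],None),([-.408316,-.16589,1.987549,.0005,1.320987,-1.993],[.43508,-.16089,.24636],None),cur]
for sg in(1,-1):
    f=lambda p:np.concatenate([fk(q,[*p,sg])[0]-np.array(x) for q,x,_ in D])
    r=least_squares(f,[.48,.57,0,.3,.39]); p=[*r.x,sg]
    print(sg,r.x,np.abs(r.fun).max(), np.abs(fk(cur[0],p)[1]-RM(cur[2])).max())
E
python3 fit.py
```

```text
[[-0.39752472657334054, -0.4252931140175033, 2.1938537544730368, -0.01485451617973548, 1.0395167270058907, -2.0000848283200727], [0.4358940080362829, -0.16113497908304866, 0.2574112162191895], [-2.9846827233578015, 0.29584701726398177, -3.081030148198871]]
1 [ 5.06817417e-01  5.66721964e-01 -1.93302813e-04  2.44453928e-01
  3.57190547e-01] 0.024891917919402002 4.961309141293668e-16
-1 [ 5.14691264e-01  5.65298109e-01 -1.65990487e-05  2.54652298e-01
  3.75639148e-01] 0.024894005283133624 0.02648578839670873
```

```bash
cat >> fit.py <<'E'
p=None
f=lambda p:np.concatenate([fk(q,[*p,1])[0]-np.array(x) for q,x,_ in D])
r=least_squares(f,[.48,.57,0,.3,.39]);print(r.fun.reshape(-1,3).round(4))
for q,x,_ in D: print('lat az', np.arctan2(x[1],x[0])-q[0])
E
python3 fit.py | tail -10
```

```text
[[ 0.0234 -0.0086  0.0002]
 [ 0.0125 -0.0215 -0.0001]
 [ 0.0006 -0.0249 -0.    ]
 [-0.0085 -0.0235  0.0001]
 [-0.0105 -0.0224 -0.0001]]
lat az 0.036935917139522045
lat az 0.040896421935753824
lat az 0.041785591956903234
lat az 0.054117233958438926
lat az 0.043439055242685654
```

```bash
cat > ik.py <<'E'
from h import *; from kin import *
P=[0.5068,0.5667,0,0.2445,0.3572]
def fk2(q,p):
    x,R=fk(q,[*p[:5],1]); return x+p[5]*np.array([-np.sin(q[0]),np.cos(q[0]),0]),R
cur=([-0.39752472657334054, -0.4252931140175033, 2.1938537544730368, -0.01485451617973548, 1.0395167270058907, -2.0000848283200727], [0.4358940080362829, -0.16113497908304866, 0.2574112162191895])
D=[([1.24408,.26478,1.60539,0,1.27369,-.03688],[.19265,.6461,.20913]),([.52501,.1717,1.8268,-.00082,1.14427,-1.37136],[.50829,.32287,.15165]),
([.02342,.11223,1.79348,0,1.2252,-1.7436],[.59481,.03884,.20467]),([-.408316,-.16589,1.987549,.0005,1.320987,-1.993],[.43508,-.16089,.24636]),cur]
r=least_squares(lambda p:np.concatenate([fk2(q,p)[0]-np.array(x) for q,x in D]),[*P,.025]);PP=r.x
if __name__=="__main__": print(PP,np.abs(r.fun).max())
lo=np.array([-2.63,-.94,.31,-1.31,0,-2.55]);hi=np.array([2.63,2.18,2.57,4.45,2.66,2.55])
def ik(x,R,q0):
    def f(q):
        y,Q=fk2(q,PP); return np.concatenate([(y-x)*5,Ro.from_matrix(Q.T@R).as_rotvec()])
    s=least_squares(f,np.clip(q0,lo+.01,hi-.01),bounds=(lo,hi)); return s.x,np.abs(s.fun).max()
def Rt(yawp,tilt):  # pointing horizontally to yawp (deg), tilt from down
    return RM(dn(yawp+180))@e('y',-np.radians(tilt))
if __name__=="__main__":
    L=np.array([.5918,.039,.13])
    for yp in(-60,-45,-30,-15,0,15,30,45):
        for tilt in(45,):
            R=Rt(yp,tilt);x=L-R[:,2]*.215
            q=np.array(cur[0])
            for t in np.linspace(0,tilt,6):
                q,er=ik(x,Rt(yp,t),q)
            print(yp,tilt,x.round(3),q.round(2),round(er,4))
E
python3 ik.py
python3 -c "
from h import *
import pickle
t,_=pickle.load(open('c0.pkl','rb'))
q=np.array([(178,150),(254,137),(268,229),(209,243),(226,187)])/3+[270,140]
P=plane(t,q,.13);print(P,P[:4].mean(0))"
```

```text
[ 5.11658016e-01  5.65846620e-01 -8.46691465e-05  2.50723572e-01
  3.68532180e-01  2.49010045e-02] 9.657235946225473e-05
-60 45 [0.516 0.171 0.282] [ 0.75  0.06  1.91 -0.77  1.45  0.44] 0.0
-45 45 [0.484 0.146 0.282] [ 0.78 -0.15  2.11 -0.83  1.3   0.28] 0.0
-30 45 [0.46  0.115 0.282] [ 0.73 -0.4   2.29 -0.84  1.13  0.02] 0.0
-15 45 [0.445 0.078 0.282] [ 0.54 -0.66  2.43 -0.71  0.9  -0.45] 0.0
0 45 [0.44  0.039 0.282] [ 0.08 -0.84  2.5  -0.09  0.7  -1.45] 0.0
15 45 [ 0.445 -0.     0.282] [-0.46 -0.77  2.48  0.63  0.9  -2.55] 0.0014
30 45 [ 0.46  -0.037  0.282] [-0.42 -0.62  2.34  0.49  0.95 -2.55] 0.1552
45 45 [ 0.484 -0.069  0.282] [-0.37 -0.45  2.2   0.37  1.01 -2.55] 0.2938
[[0.62098579 0.07871287 0.13      ]
 [0.63425274 0.01631651 0.13      ]
 [0.55670287 0.00337891 0.13      ]
 [0.54337981 0.0513087  0.13      ]
 [0.59091592 0.03849068 0.13      ]] [0.5888303  0.03742925 0.13      ]
```

```bash
python3 -c "
import cv2; a=cv2.imread('pics/n1t.png')[110:310,140:300]; cv2.imwrite('pics/n1tc.png',cv2.resize(a,None,fx=3.5,fy=3,interpolation=cv2.INTER_CUBIC))"
```

```text
(no output)
```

View pics/n1tc.png

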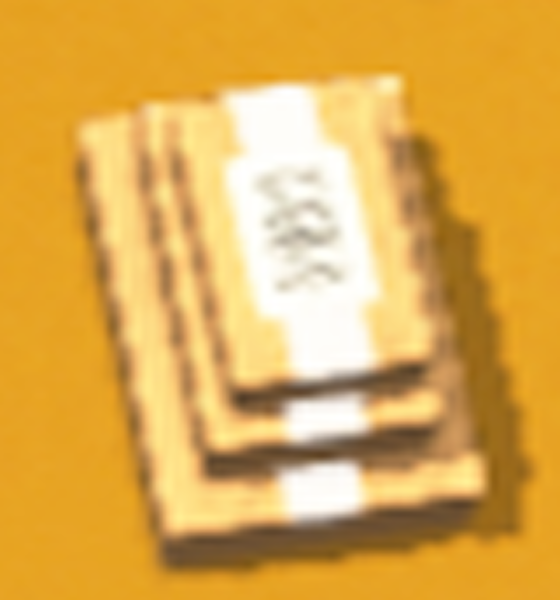

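jog_arm(
  commands=[
    [0, 0, 0, 0, 0.15, 0, 6.0],
    [0, 0, 0, 0, 0.15, 0, 6.0],
    [0, 0, 0, -0.15, 0, 0, 6.0],
    [0, 0, 3.0, 0, 0, 0, 6.0],
    [0, 0, 2.0, 0, 0, 0, 6.0],
    [0, 0, 0, 0, 0, 0, 6.0],
    [0, 0, 0, 0, 0, 0, 6.0],
  ],
)

```text
time_s: 19.45
tool_pos: [0.4366, -0.1615, 0.2077]
eef_rot: [-3.141, 0.0, -3.127]
force: [0.4, 0.2, -0.1]
finger_gap: 0.0602
```

```bash
python3 -c "
from h import *
s=telemetry.state();print(s['tool_pos'],s['eef_rot'],s['force'])
c=imaging.camera('side');crop(c,260,100,120,160,4,'pics/n2s.png')
t=imaging.camera('top');crop(t,390,220,70,80,8,'pics/n2t.png')
plan([.4355,-.1612,.123],dn(181),1)"
```

```text
[ 0.43655227 -0.16151995  0.20771858] [-3.14121942e+00  1.85433362e-04 -3.12692931e+00] [ 0.41244896  0.21047085 -0.14627703]
[0.12, 0.05, 8.53] [-0.001, 0.002, -0.003]
```

View pics/n2s.png

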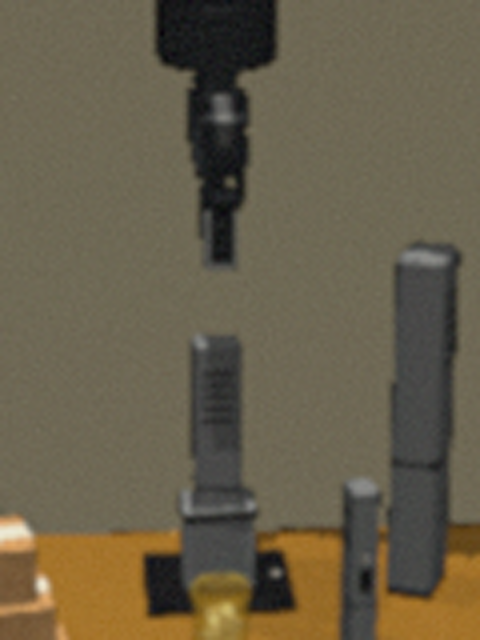

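View pics/n2t.png

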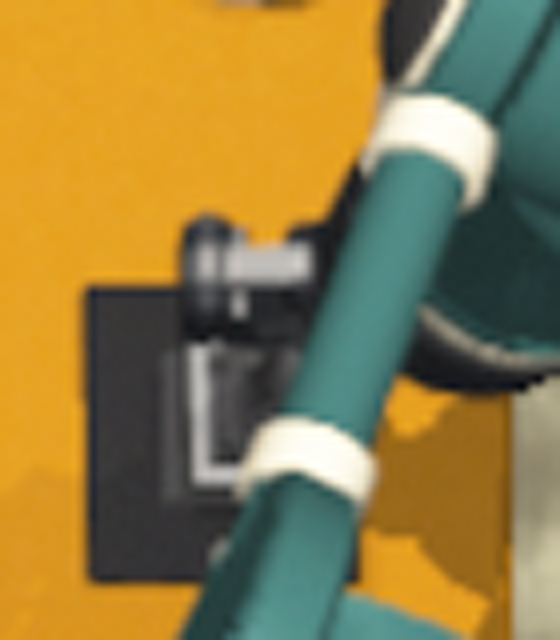

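jog_arm(
  commands=[
    [0.1, 0, 2.5, 0, 0, 0, 6.0],
    [0, 0, 2.5, 0, 0, 0, 6.0],
    [0, 0, 2.0, 0, 0, 0, 6.0],
    [0, 0, 1.2, 0, 0, 0, 6.0],
    [0, 0, 0, 0, 0, 0, 6.0],
    [0, 0, 0, 0, 0, 0, 6.0],
  ],
)

```text
time_s: 20.3
tool_pos: [0.4352, -0.1616, 0.1261]
eef_rot: [-3.141, 0.002, -3.127]
force: [1.1, -0.6, -0.6]
finger_gap: 0.0598
```

```bash
python3 -c "
from h import *
s=telemetry.state();print(s['tool_pos'],s['eef_rot'],s['force'])
c=imaging.camera('side');crop(c,260,100,120,160,4,'pics/n3s.png')
plan([.4355,-.1612,.123],dn(181),1)"
```

```text
[ 0.43523084 -0.16162779  0.12610904] [-3.14080229e+00  1.69082606e-03 -3.12728960e+00] [ 1.06772797 -0.59667207 -0.62253942]
[-0.02, 0.05, 0.32] [-0.001, 0.002, -0.003]
```

View pics/n3s.png

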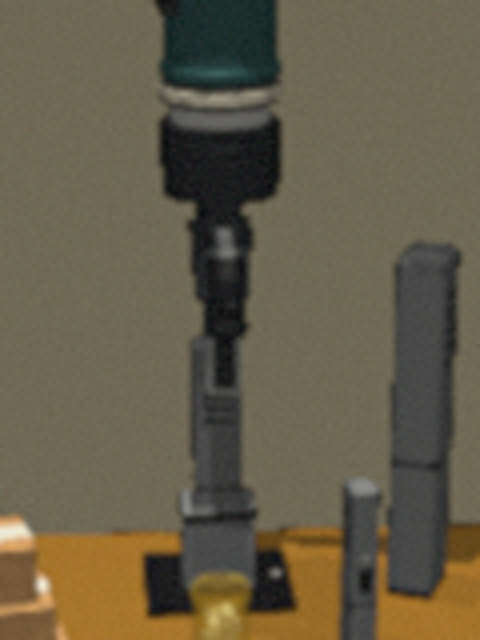

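jog_arm(
  commands=[
    [0, 0, 0.2, 0, 0, 0, 6.0],
    [0, 0, 0, 0, 0, 0, 4.0],
    [0, 0, 0, 0, 0, 0, 2.5],
    [0, 0, 0, 0, 0, 0, 1.2],
    [0, 0, 0, 0, 0, 0, 1.2],
    [0, 0, 0, 0, 0, 0, 1.2],
    [0, 0, 0, 0, 0, 0, 1.2],
  ],
  force=60,
)

```text
time_s: 21.22
tool_pos: [0.4346, -0.1614, 0.1232]
eef_rot: [-3.141, 0.0, -3.127]
force: [0.8, 0.2, 2.3]
finger_gap: 0.0232
```

jog_arm(
  commands=[
    [0, 0, -1.0, 0, 0, 0, 1.2],
    [0, 0, -1.5, 0, 0, 0, 1.2],
    [0, 0, -2.0, 0, 0, 0, 1.2],
    [0, 0, -2.5, 0, 0, 0, 1.2],
    [0, 0, -3.0, 0, 0, 0, 1.2],
    [0, 0, -3.5, 0, 0, 0, 1.2],
    [0, 0, -3.5, 0, 0, 0, 1.2],
    [0, 0, -3.0, 0, 0, 0, 1.2],
    [0, 0, 0, 0, 0, 0, 1.2],
    [0, 0, 0, 0, 0, 0, 1.2],
  ],
)

```text
time_s: 22.48
tool_pos: [0.4338, -0.161, 0.322]
eef_rot: [3.141, -0.001, -3.127]
force: [0.2, 0.6, -1.4]
finger_gap: 0.0234
```

```bash
python3 -c "
from ik import *
s=telemetry.state();print(s['tool_pos'],s['eef_rot'],s['force'],s['joint_positions'].round(2))
c=imaging.camera('side');crop(c,260,60,120,200,3,'pics/n4s.png')
Rr=Rt(-30,45);L=np.array([.591,.0385,.13]);print('final',L-Rr[:,2]*.215)
plan([.46,.115,.33],dn(150),8)"
```

```text
[ 0.43378689 -0.1610299   0.32200787] [ 3.14106544e+00 -1.19728913e-03 -3.12736072e+00] [ 0.19163719  0.59694804 -1.35748616] [-0.41 -0.2   1.88 -0.    1.46 -1.99]
final [0.45933993 0.11451398 0.28202796]
[-0.38, 3.44, -0.11] [0.0, -0.0, 0.067]
[-0.15, 3.46, -0.11] [0.0, -0.0, 0.067]
[0.08, 3.46, -0.11] [0.0, -0.0, 0.067]
[0.32, 3.45, -0.11] [0.0, -0.0, 0.067]
[0.55, 3.42, -0.11] [0.0, -0.0, 0.067]
[0.78, 3.38, -0.11] [0.0, -0.0, 0.067]
[1.0, 3.32, -0.11] [0.0, -0.0, 0.067]
[1.22, 3.24, -0.11] [0.0, -0.0, 0.067]
```

View pics/n4s.png

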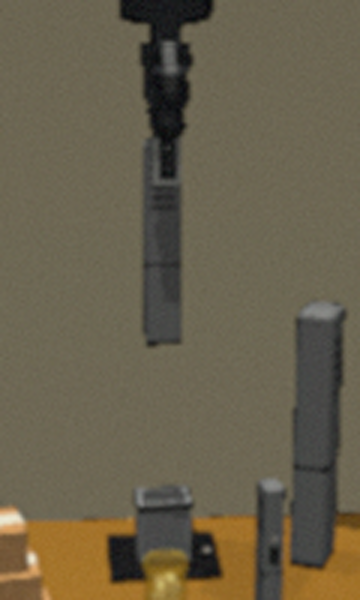

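jog_arm(
  commands=[
    [-0.4, 3.4, -0.1, 0, 0, 0.067, 1.2],
    [-0.1, 3.5, -0.1, 0, 0, 0.067, 1.2],
    [0.1, 3.5, -0.1, 0, 0, 0.067, 1.2],
    [0.3, 3.4, -0.1, 0, 0, 0.067, 1.2],
    [0.5, 3.4, -0.1, 0, 0, 0.067, 1.2],
    [0.8, 3.4, -0.1, 0, 0, 0.067, 1.2],
    [1.0, 3.3, -0.1, 0, 0, 0.067, 1.2],
    [1.2, 3.2, -0.1, 0, 0, 0.067, 1.2],
    [0, 0, 0, 0, 0, 0, 1.2],
    [0, 0, 0, 0, 0, 0, 1.2],
  ],
)

```text
time_s: 23.78
tool_pos: [0.4599, 0.1134, 0.3294]
eef_rot: [-3.139, -0.002, 2.621]
force: [-0.1, 0.8, -2.0]
finger_gap: 0.0233
```

```bash
python3 -c "
from ik import *
s=telemetry.state();print(s['tool_pos'],s['eef_rot'],s['force'],s['joint_positions'].round(2))
Rr=Rt(-30,45)
plan([.46,.1145,.30],Ro.from_matrix(Rr).as_euler('xyz'),9)"
```

```text
[0.45986127 0.11336285 0.32944774] [-3.13921033e+00 -1.76286639e-03  2.62086494e+00] [-0.11730489  0.76167424 -1.9577297 ] [ 0.19 -0.18  1.85 -0.    1.47 -0.86]
[0.0, 0.01, 0.33] [-0.0, -0.087, 0.0]
[0.03, 0.01, 0.33] [-0.0, -0.087, 0.0]
[0.06, 0.01, 0.32] [-0.0, -0.087, 0.0]
[0.09, 0.01, 0.31] [-0.0, -0.087, 0.0]
[0.12, 0.01, 0.31] [-0.0, -0.087, 0.0]
[0.14, 0.01, 0.29] [-0.0, -0.087, 0.0]
[0.17, 0.01, 0.28] [-0.0, -0.087, 0.0]
[0.19, 0.01, 0.27] [-0.0, -0.087, 0.0]
[0.21, 0.01, 0.25] [-0.0, -0.087, 0.0]
```

jog_arm(
  commands=[
    [0, 0, 0, 0, -0.087, 0, 1.2],
    [0, 0, 0, 0, -0.087, 0, 1.2],
    [0, 0, 0, 0, -0.087, 0, 1.2],
    [0, 0, 0, 0, -0.087, 0, 1.2],
    [0, 0, 0, 0, -0.087, 0, 1.2],
    [0, 0, 0, 0, -0.087, 0, 1.2],
    [0, 0, 0, 0, -0.087, 0, 1.2],
    [0, 0, 0, 0, -0.087, 0, 1.2],
    [0, 0, 0, 0, -0.087, 0, 1.2],
    [0, 0, 0, 0, 0, 0, 1.2],
  ],
)

```text
time_s: 25.02
tool_pos: [0.4591, 0.113, 0.3284]
eef_rot: [-3.136, 0.78, 2.625]
force: [0.0, 0.2, -1.7]
finger_gap: 0.0233
```

```bash
python3 -c "
from ik import *
s=telemetry.state();print(s['tool_pos'],s['eef_rot'],s['force'],s['joint_positions'].round(2),s['finger_gap'])
z=RM(s['eef_rot'])[:,2];print('z',z,np.degrees(np.arccos(-z[2])))
L=np.array([.591,.0385,.13])
c=imaging.camera('side');crop(c,170,60,220,230,3,'pics/n5s.png')
t=imaging.camera('top');crop(t,270,150,130,120,5,'pics/n5t.png')
plan(L-.215*z,s['eef_rot'],3)"
```

```text
[0.45910249 0.11302143 0.32839919] [-3.13583213  0.78042187  2.62476993] [ 0.00735432  0.15865352 -1.70436477] [ 0.73 -0.43  2.23 -0.8   1.19 -0.07] 0.023262493109271087
z [ 0.60883074 -0.35265518 -0.71060499] 44.71583940322128
[1.14, 0.02, 1.11] [0.0, 0.0, -0.001]
[1.14, 0.03, 1.11] [0.0, 0.0, -0.001]
[1.14, 0.03, 1.12] [0.0, 0.0, -0.001]
```

View pics/n5s.png

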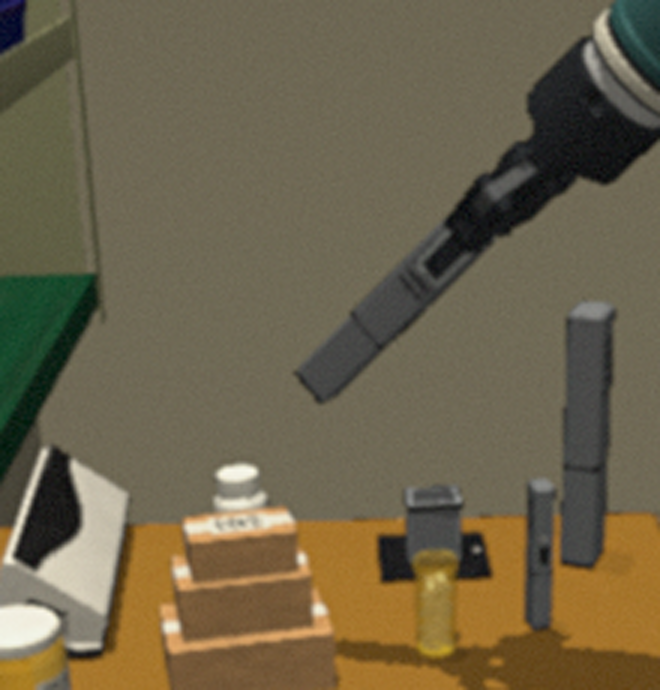

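View pics/n5t.png

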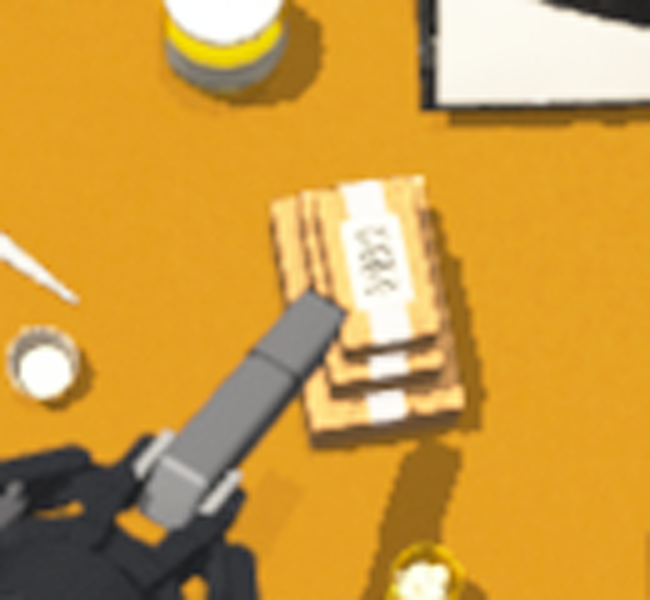

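jog_arm(
  commands=[
    [1.1, 0, 1.1, 0, 0, 0, 1.2],
    [1.1, 0.1, 1.1, 0, 0, 0, 1.2],
    [1.1, 0, 1.1, 0, 0, 0, 1.2],
    [0, 0, 0, 0, 0, 0, 1.2],
    [0, 0, 0, 0, 0, 0, 1.2],
    [0, 0, 0, 0, 0, 0, 1.2],
  ],
)

```text
time_s: 25.88
tool_pos: [0.4614, 0.1151, 0.2852]
eef_rot: [3.14, 0.784, 2.619]
force: [0.4, 0.7, -1.4]
finger_gap: 0.0235
```

```bash
python3 -c "
from ik import *
s=telemetry.state();print(s['tool_pos'],s['eef_rot'],s['force'],s['joint_positions'].round(2),s['finger_gap'])
R=RM(s['eef_rot']);z=R[:,2]
L=np.array([.591,.0385,.13]);print('label in tool',R.T@(L-s['tool_pos']))
c=imaging.camera('side');t=imaging.camera('top')
N=s['tool_pos']+.115*z;T=N-.17*z
print('nose',N,'tail',T)
for n,k,b in (('s',c,(170,60,220,230,3)),('t',t,(270,150,130,120,5))):
    im=k['img'][:,:,::-1].copy(); x0,y0,w,h,f=b
    im=cv2.resize(im[y0:y0+h,x0:x0+w],None,fx=f,fy=f,interpolation=cv2.INTER_CUBIC)
    for P,col in((N,(0,0,255)),(T,(255,0,0)),(L,(0,255,0))):
        q=(proj(k,P)[0]-[x0,y0])*f; cv2.circle(im,(int(q[0]),int(q[1])),5,col,2)
    cv2.imwrite('pics/n6%s.png'%n,im)
"
```

```text
[0.4613967  0.11505954 0.28517758] [3.13993241 0.78360624 2.61880987] [ 0.36924438  0.74113226 -1.39196188] [ 0.73 -0.4   2.29 -0.84  1.12  0.01] 0.023463927268014505
label in tool [ 0.00290731 -0.00198256  0.21616215]
nose [0.53182156 0.07469668 0.20371483] tail [0.42771525 0.13436352 0.32413803]
```

View pics/n6s.png

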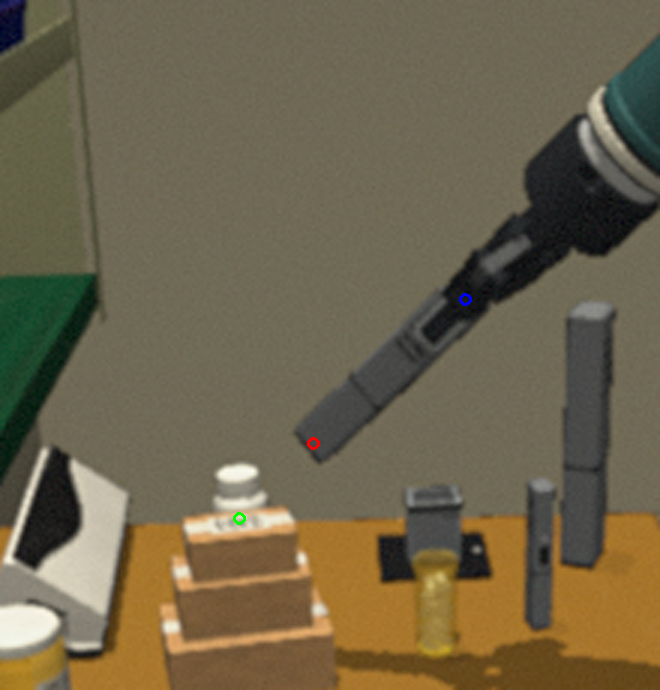

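View pics/n6t.png

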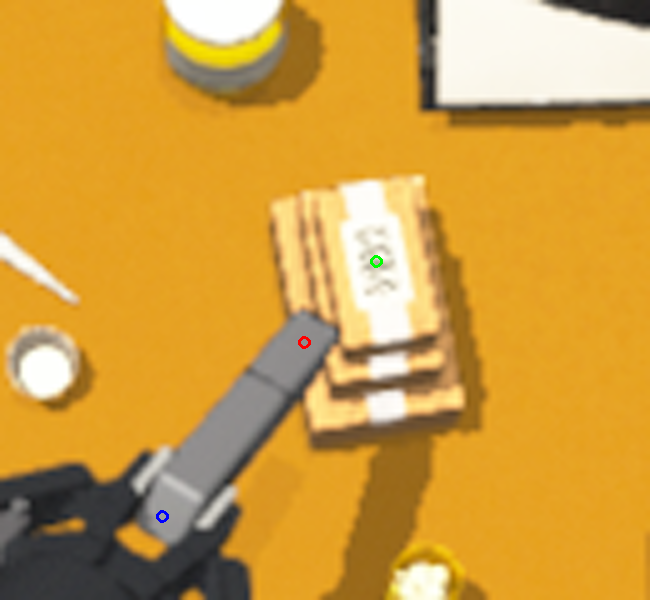

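jog_arm(
  commands=[
    [0.2, -0.2, 0, 0, 0, 0, 1.2],
    [0, 0, 0, 0, 0, 0, 1.2],
    [0, 0, 0, 0, 0, 0, 1.2],
    [0, 0, 0, 0, 0, 0, 1.2],
    [0, 0, 0, 0, 0, 0, 1.2],
    [0, 0, 0, 0, 0, 0, 1.2],
    [0, 0, 0, 0, 0, 0, 1.2],
    [0, 0, 0, 0, 0, 0, 1.2],
  ],
)

```text
time_s: 26.98
tool_pos: [0.4588, 0.1137, 0.2829]
eef_rot: [-3.142, 0.783, 2.62]
force: [-0.3, 0.4, -1.4]
finger_gap: 0.0232
```

```bash
python3 -c "
from ik import *
s=telemetry.state();print(s['time_s'],s['tool_pos'],s['qd'].round(4),s['finger_gap'])
R=RM(s['eef_rot']);z=R[:,2];print('tilt',np.degrees(np.arccos(-z[2])))
L=np.array([.591,.0385,.13]);print('label in tool',R.T@(L-s['tool_pos']),'nose z',(s['tool_pos']+.115*z)[2])
t=imaging.camera('top');c=imaging.camera('side')
im=np.hstack([cv2.resize(k['img'][a:a+170,b:b+190,::-1],None,fx=2.1,fy=2.8) for k,a,b in((t,150,260),(c,130,200))]);cv2.imwrite('pics/fin.png',im)
"
```

```text
26.975 [0.45879192 0.11372636 0.28290349] [-0.0006  0.0003  0.0007  0.0013 -0.0008  0.0011] 0.02321983213554293
tilt 44.861861459654854
label in tool [4.09153220e-05 6.77805158e-04 2.15677992e-01] nose z 0.2013903885041399
```

View pics/fin.png

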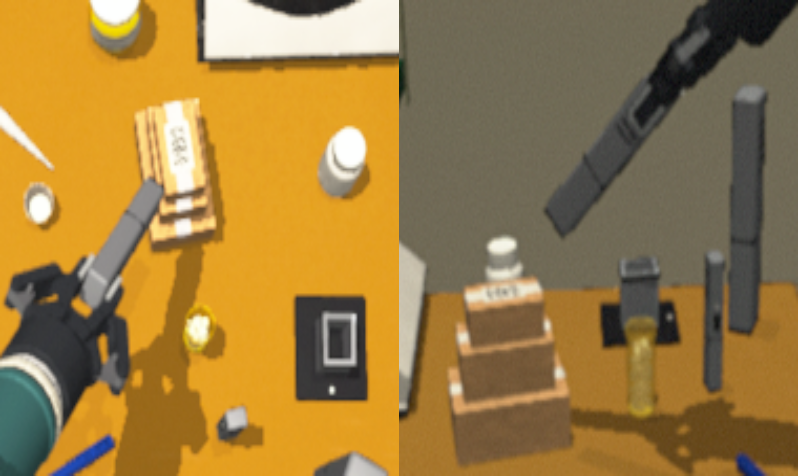

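The pictures show the column intact, the stand empty, and all three bystanders upright. The scanner is slanted toward the label and the arm is still, so I am handing the job in.

```bash
python3 -c "
from cell import ticket
print(ticket.finish_job())"
```

```text
the job is handed in; nothing more can be done
None
```

I stacked the medium and then the small carton, label up, on the large one and let go. I then drew the middle-sized scanner out of its stand and held it slanted at the label until I handed the job in, at about 27 s of robot time.

The last checks before handing in:
- **Scanner:** it is tilted 44.9° from upright, with the nose about 0.20 m high and about 10 cm from the label. The label middle lies within about 1 mm of its line by the arm's readout. The nose position matched both camera pictures.
- **Grip and stillness:** the fingers are closed on the scanner at a 23 mm gap, and the joints were practically still.
- **Column:** in both views it stands flat and parallel. I put the label middle at about (0.591, 0.0385) m and the large carton's centre at (0.593, 0.040) m.
- **Bystanders and stand:** the vial, tablet bottle and paper cup look upright and unmoved. The stand is empty and clear of the scanner.

Two checks were weaker. Two automatic outline measurements of the upper cartons were unusable because several cartons or the arm fell inside the outline, so I read corners and tape lines by eye instead. Those agree with the arm's readout only to a few mm (one hand-read corner was about 8 mm off, which I put down to misreading it). The final column check was by eye only.

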